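Clamp the attenuator in the ratchet forceps

TASK

The bench forceps are ratcheted shut on nothing: press the red thumb pad down, sideways to the handles, until the ratchet lets go and the forceps spring open. Lay the black attenuator flat on the rubber-topped seat, lengthwise between the open jaws, then squeeze the handles together to the second click of the ratchet and no further: that tooth holds it in both jaw pads, the third would crush it. Leave it clamped, and do not knock the spool, screwdriver or small adapter about.

Things in the scene. Friction and masses are not known exactly. Their poses are not given: they have to be found in the camera images.
- clamp_stand: Fixed grey base plate 170x64x8 mm carrying steel scissor forceps that lie level on a post. Origin: on the bench under the pivot; +x to the jaws, handles to -x (red pad's handle at +y, plain one at -y), +z up. Plate: x -75..95. Handle bars 7 mm wide, z 52..62 mm, to x = -96 mm, then 26 mm finger rings about x = -108. Jaw tips end at x = 68 mm. Nothing is higher than z = 69 mm.
- ratchet (a point): Middle of the toothed ratchet strip between the handles, 64 mm behind the pivot, 12 mm long along x, z 43 to 49 mm (below the bars); elsewhere there is free space under the handles down to the plate (8 mm). Keep fingertips that straddle the bars at z = 50 mm or more.
- plain_handle (a joint): Opening of the plain handle (rad): 0 = closed stop (bar along the clamp's x), 0.18 = open stop. Each handle has its own opening spring; locked together they can sway a little. The ratchet holds the SUM of both openings at about 0.22, 0.125 or 0.03 (first to third tooth), clicking in 0.01 to 0.02 rad below that; the start is on the third. The jaws reach a 20 mm part at a sum of 0.16.
- plain_grip (a point): Middle of the plain handle bar where to squeeze: 76 mm behind the pivot, at half the bar's height (z = 57 mm), clear of the finger ring, which begins 95 mm behind the pivot. Width over both bars here: 27 mm closed, 55 mm open, about 33 to 35 mm just past the second click. Polished, friction 0.2. Come from above, a finger outside each bar, closing along the clamp's y.
- pad_grip (a point): The same point on the other handle, the one with the red pad; it sinks by up to 10 mm when the pad is pressed, and a few mm as each tooth passes.
- red_pad (a point): Centre of the top of the red thumb pad (19 mm across, z = 68 mm at rest) on the ring of the handle at +y, 108 mm behind the pivot. Pressed straight down it bends the handle against a spring, 2 N at first; at about 7 mm (5 to 7 N) the teeth part and both handles spring open, the pad swinging about 15 mm outward. Stop at 13 mm. Let go, it rises again.
- seat (a point): Centre of the top of the seat: rubber-topped block 36 mm long along the clamp's x, 18 mm wide, top at z = 47 mm, 73 mm ahead of the pivot, between and just ahead of the jaw pads. The attenuator's origin belongs here, its long axis along the clamp's x, either way round.
- jaw_pad_1: Black rubber jaw pad (14x4x14 mm, sprung, 5 mm travel, 2 N at first and 2.5 N more per mm; over 10 N crushes the attenuator) on the clamp's +y side, 50 to 64 mm ahead of the pivot; origin at the middle of its gripping face. The pads stand 32 mm apart when open.
- jaw_pad_2: The same pad on the clamp's -y side.
- attenuator: Black finned coaxial attenuator, about 60 g, lying on the bench: body 20x41x20 mm (own y from -22 to +19 mm), thinner connectors to 58 mm overall along its y. Origin: centre of its underside. Grip the body across its 20 mm, 10 mm from the origin towards the end that will point away from the pivot: 22 mm wide fingers then clear the jaws.
- solder_spool: Bystander: black solder spool standing on the bench, 54 mm across, 40 mm high.
- screwdriver: Bystander: red-handled screwdriver lying on the bench, 168 mm long.
- adapter_1: Bystander: small brass coaxial adapter lying on the bench, 28 mm long.
- pad_handle (a joint): The same for the handle with the red pad, opening the other way. With the attenuator in the jaws, close to a sum of 0.07 to 0.10 and let go; below 0.05 it is crushed. Each tooth takes a squeeze of some 15 to 20 N and then gives way, so close in small steps of the fingers.
- parts_case: Fixed open blue parts case between the attenuator and the clamp; its clear lid stands up along its far edge to about z = 165 mm, so carry things across well above that. Origin: centre of its underside; 142 mm along x, 206 mm along y.

How it is judged:
On the way, in this order (a step that is already met when the one before it is completed fails the run):
1. the ratchet is released and the forceps stand wide open (value of joint each of plain_handle, pad_handle above 0.15 rad), for 0.2 s.
2. the attenuator lies on the seat between the open jaws (all of step 1 and horizontal distance between attenuator and seat below 0.012 m and z of attenuator in the frame of seat between -0.003 and 0.004 m and angle between the y axis of attenuator and the x axis of clamp_stand, either way round below 0.3 rad), for 0.2 s.
At the end, for the whole second after the job is handed in: Attenuator still on the seat (origin within 12 mm of its centre, at most 6 mm above it, within 0.2 rad of level and of the clamp's long axis), both jaw pads pressing on it with over 1 N, held by the ratchet alone on its second tooth (each handle open less than 0.12 rad) (value of joint each of plain_handle, pad_handle below 0.12 rad and horizontal distance between attenuator and seat below 0.012 m and z of attenuator in the frame of seat between -0.003 and 0.006 m and angle between the y axis of attenuator and the x axis of clamp_stand, either way round below 0.2 rad and angle between attenuator's own z axis and vertical below 0.2 rad and contact force between each of jaw_pad_1, jaw_pad_2 and attenuator above 1 N and linear speed of attenuator below 0.02 m/s); the robot touches nothing.
It fails at once if the solder spool was pushed more than 30 mm (distance of solder_spool from where it was at the start of the episode above 0.03 m).
It fails at once if the screwdriver was pushed more than 30 mm (distance of screwdriver from where it was at the start of the episode above 0.03 m).
It fails at once if the small adapter was pushed more than 30 mm (distance of adapter_1 from where it was at the start of the episode above 0.03 m).
It fails at once if the attenuator was crushed: a jaw pad pressed on it with over 10 N (contact force between any of jaw_pad_1, jaw_pad_2 and attenuator above 10 N).
It also fails if it takes over 72 s, if anything falls off the work surface, if the arm or the gripper's body presses on something with over 40 N, if the wrist force passes 120 N, or if a joint passes its speed limit or range.

ROBOT

A 6-joint arm with a two-finger parallel gripper is mounted at the origin on a cart in front of the work surface, level with it; the furniture and walls round the work are solid. World frame = base frame: x ahead of the robot, y to its left, z up, the work surface at z = 0. Lengths are in m, angles in rad, forces in N, time in s.
With the tool pointing down it reaches from about 0.375 to 0.975 m from the base axis. Payload 3.8 kg.
Tool frame: the origin (TCP) lies at the very end of the fingers, on their centre line; the grasp point (between the pads) lies 19 mm behind it; z points along the fingers, y is the line along which they close (so a half turn about z gives the same grasp; the last joint's range is limited). The gripper opens to 85 mm and grips with 20 to 120 N. Pads are 22 mm wide; open, the fingers measure 114 mm over their backs; the gripper's body (76 mm by 85 mm) begins 54 mm behind the grasp point. The pads swing forward as they close: fully open they stand 13 mm farther back than shut.
Start: joints at [1.09, 0.264, 1.604, -0, 1.274, -0.037], TCP at [0.29, 0.61, 0.231] pointing down, gripper open.
Joint ranges: [-2.63, 2.63], [-0.94, 2.18], [0.31, 2.57], [-1.31, 4.45], [0, 2.66], [-2.55, 2.55]. Speed limits (rad/s): [2.57, 2.57, 3.14, 3.14, 3.14, 3.14].

INTERFACE

Orientations are given as a rotation vector (axis times angle).
In Python, from plant import bot, optics, order gives the robot as it stands. The module is installed in compiled form; this text tells all that it offers.
- The arm moves only by the tool play_rows, never from a script. Its argument "series" is a list of rows, each an object of numbers: "dx", "dy", "dz": the shift along the tool's x, y, z in cm; "ax", "ay", "az": the turn, a rotation vector about the tool's x, y, z in rad; "gripper": the gripper command: -1 is fully open, 1 is shut, values between are in proportion. A call has 1 to 12 rows; each row shifts and turns the commanded pose from where the row before left it, along the tool's axes as they then stand; what a row does not reach is not made up. A row lasts 1/12 s, in which the tool goes at most 41.7 mm and 7.16 degrees, less where a joint would pass 70% of its speed; a pose out of reach is approached as far as the arm can. A call is refused whole if a number of a shift passes 4.17 or a number of a turn 0.125, either way. A call with a gripper value outside its range is refused whole. The fingers move at their own pace and stop on an object; "grip_force" is the grip in N (left out, the last holds). Time passes only in rows, so rows that do not move let the fingers close. It gives the time, the measured TCP pose, the force, the opening and the grip force at its end, in the units of the state.
- bot.sense(): the state, without advancing time (a new reading comes with each control period).
- optics.camera(name): name is "scene" or "side" or "wrist"; returns (picture, depth): 400x640x3 uint8, red, green, blue; 400x640 float32, m along the optical axis (not along the pixel's ray), 0 where there is no reading.
- optics.get_calibration(name): a dict with "fx", "fy", "cx", "cy" (pixels), "eye" and "rotation" of the camera in the world. Camera axes: x right, y down, z forward; pixel columns grow to the right and rows downward; lengths in m; the calibration is good to about 2 mm. A picture is of the moment at which its call begins: read the wrist's pose just before it. get_calibration takes no time and is no camera call; for the wrist camera it gives the pose at the moment of the call.
- order.hand_in(): hands the job in; it is judged then, once.
The state is a dict: "t": time; "joint_pos": joint angles; "joint_vel": joint speeds; "effort": joint torques, N m; "ee_pos": TCP position; "eef_rot": TCP orientation; "ft_force": force on the tool from outside, world axes, zero at the start; "torque": the same for the moment, N m; "opening": finger opening in m; "grasp_force": force on a finger pad.
Only numpy, scipy, OpenCV 4.12 (cv2) and the standard library are available. Lean on these libraries where they do the work, as an engineer would, in place of code of your own. Each camera call takes 0.05 s, during which the arm holds its last target. There are 200 camera calls.

## Working session

There is one attempt and no reset: what is moved stays moved. The work goes in short steps, Python scripts to look and compute and a tool call to move; the robot and the scene stay as the last step left them, time stands still between calls to the robot, and variables do not carry over. Pictures are saved under pics/ and viewed, at most 10 in all, crops included, and the job is handed in when it is done.

Besides the shell and the picture viewer there is one more tool, called after "Call:" in YAML: its name, and indented under it one key for each argument. play_rows: Moves the arm, as the interface text tells. Its arguments: {"type":"object","properties":{"series":{"type":"array"},"grip_force":{"type":"number"}},"required":["series"]}

```bash
mkdir -p pics; cat > h.py <<'E'
import numpy as np, cv2
from plant import bot, optics, order
from scipy.spatial.transform import Rotation as R
def shot(n,save=None):
    c=optics.get_calibration(n); im,d=optics.camera(n)
    if save: cv2.imwrite('pics/'+save,im[:,:,::-1])
    return im,d,c
def pts(d,c):
    h,w=d.shape; u,v=np.meshgrid(np.arange(w),np.arange(h))
    p=np.stack([(u-c['cx'])/c['fx']*d,(v-c['cy'])/c['fy']*d,d],-1)
    return p@np.array(c['rotation']).T+np.array(c['eye'])
def ray(c,u,v,z):
    r=np.array(c['rotation'])@np.array([(u-c['cx'])/c['fx'],(v-c['cy'])/c['fy'],1]); e=np.array(c['eye'])
    return e+r*(z-e[2])/r[2]
E
python3 - <<'E'
from h import *
s=bot.sense(); print({k:np.round(v,3) for k,v in s.items()})
for n in('scene','side','wrist'):
    im,d,c=shot(n,n+'0.png'); print(n,np.round(c['eye'],3),np.round(c['rotation'],3).tolist(),c['fx'],c['cx'],c['cy'])
    np.savez(n+'0.npz',im=im,d=d,P=pts(d,c))
E
```

```text
{'t': np.float64(0.0), 'joint_pos': array([ 1.09 ,  0.265,  1.605,  0.   ,  1.274, -0.037]), 'joint_vel': array([ 0.002,  0.001, -0.001,  0.001, -0.001,  0.001]), 'effort': array([ 1.0000e-03, -5.1511e+01, -3.6731e+01,  0.0000e+00,  1.3000e-02,
        0.0000e+00]), 'ee_pos': array([0.289, 0.609, 0.23 ]), 'eef_rot': array([-6.910e-01, -3.064e+00,  3.000e-03]), 'ft_force': array([0.174, 0.246, 0.788]), 'torque': array([ 0.   ,  0.086, -0.001]), 'grasp_force': np.float64(0.0), 'opening': np.float64(0.086)}
scene [-0.393 -0.523  0.767] [-1.897, 1.188, -0.635] 517.330895890895 309.8122102729659 198.93925495480002Traceback (most recent call last):
  File "<stdin>", line 5, in <module>
  File "h.py", line 11, in pts
    return p@np.array(c['rotation']).T+np.array(c['eye'])
           ~~~~~~~~~~~~~~~~~~~~~~~~~~~^~~~~~~~~~~~~~~~~~~
ValueError: operands could not be broadcast together with shapes (400,640) (3,)
```

```bash
sed -i "s/c=optics.get_calibration(n); im/c=dict(optics.get_calibration(n)); c['rotation']=R.from_rotvec(c['rotation']).as_matrix(); im/" h.py
python3 - <<'E'
from h import *
for n in('scene','side','wrist'):
    im,d,c=shot(n,n+'0.png'); print(n,np.round(c['eye'],3),np.round(c['rotation'],3).tolist(),c['fx'],c['cx'],c['cy'])
    np.savez(n+'0.npz',im=im,d=d,P=pts(d,c))
E
```

```text
scene [-0.393 -0.523  0.767] [[0.435, -0.503, 0.746], [-0.9, -0.246, 0.359], [0.003, -0.828, -0.56]] 517.330895890895 309.8122102729659 198.93925495480002
side [0.251 0.867 0.517] [[-0.955, -0.115, 0.272], [-0.295, 0.402, -0.867], [-0.01, -0.908, -0.418]] 424.62208136064066 318.2194034345801 186.69431385679403
wrist [0.223 0.642 0.373] [[0.429, 0.865, 0.26], [0.903, -0.411, -0.126], [-0.002, 0.289, -0.957]] 281.8591033453189 320.0189589554254 201.3777597464183
```

View pics/scene0.png

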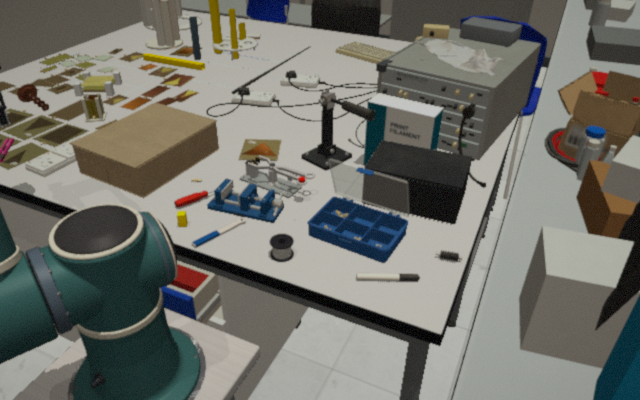

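View pics/side0.png

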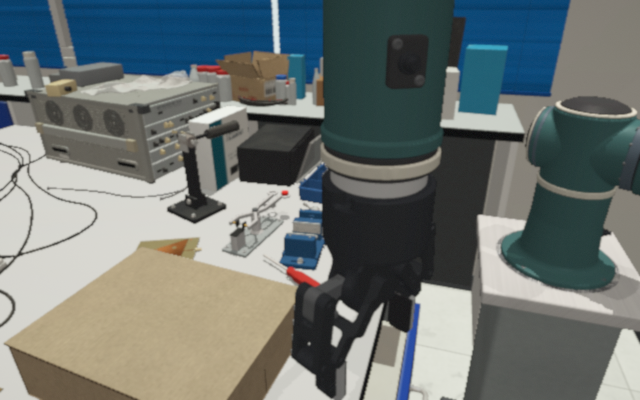

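Scene view: the forceps are at about (275,180) with the red pad at (301,179). The attenuator is at (449,256), the blue case at (358,228), and the spool at (281,248). Side view: the clamp is at about (255,230).

```bash
python3 - <<'E'
from h import *
z=np.load('scene0.npz'); P=z['P'];im=z['im'].astype(int);d=z['d']
def q(u,v): print((u,v),np.round(P[v,u],3))
for a in [(449,256),(440,256),(458,257),(281,240),(301,179),(246,186),(358,205),(409,180),(410,210),(335,185),(327,155),(470,170),(460,215),(365,160),(322,95),(372,110),(340,205),(312,225),(405,232),(362,258),(388,277),(275,180),(245,200),(182,215),(190,198)]: q(*a)
# attenuator by dark mask + height
m=((im.max(2)<75)&(d>0))
m[:, :425]=0;m[:,475:]=0;m[:240]=0;m[275:]=0
v,u=np.nonzero(m); p=P[m]; k=(p[:,2]<0.035)&(p[:,2]>0.003); print(len(p),u.min(),u.max(),v.min(),v.max()); p=p[k]; print(p.min(0),p.max(0),p.mean(0))
t=p[p[:,2]>0.015][:,:2]; print(len(t),cv2.minAreaRect(t.astype(np.float32)), np.median(t,0))
# red pad
r=(im[...,0]>130)&(im[...,1]<80)&(d>0); r[:,:285]=0;r[:,320:]=0;r[:165]=0;r[195:]=0
print(r.sum(),np.round(np.median(P[r],0),3),np.argwhere(r).mean(0)[::-1])
cv2.imwrite('pics/c.png',cv2.resize(im[140:230,200:420,::-1].astype(np.uint8),None,fx=3.6,fy=3.6,interpolation=cv2.INTER_CUBIC))
E
```

```text
(449, 256) [ 0.538 -0.42   0.016]
(440, 256) [ 0.536 -0.401  0.011]
(458, 257) [ 0.548 -0.438  0.013]
(281, 240) [ 0.404 -0.068  0.035]
(301, 179) [ 0.609 -0.016  0.068]
(246, 186) [0.535 0.103 0.056]
(358, 205) [ 0.606 -0.175  0.038]
(409, 180) [ 0.659 -0.281  0.11 ]
(410, 210) [ 0.668 -0.291  0.02 ]
(335, 185) [ 0.604 -0.113  0.08 ]
(327, 155) [0.832 0.01  0.02 ]
(470, 170) [ 0.963 -0.383  0.001]
(460, 215) [ 0.725 -0.406  0.003]
(365, 160) [ 0.855 -0.101  0.019]
(322, 95) [0.834 0.031 0.203]
(372, 110) [ 0.795 -0.13   0.206]
(340, 205) [ 0.607 -0.127  0.022]
(312, 225) [ 0.48 -0.11  0.04]
(405, 232) [ 0.585 -0.305  0.012]
(362, 258) [ 0.462 -0.243  0.003]
(388, 277) [ 0.416 -0.319  0.014]
(275, 180) [0.645 0.081 0.018]
(245, 200) [0.49  0.079 0.047]
(182, 215) [0.384 0.192 0.035]
(190, 198) [0.465 0.231 0.024]
204 440 474 242 274
[ 0.53198658 -0.43738055  0.00305735] [ 0.5511158  -0.40106916  0.02368863] [ 0.54063401 -0.41967463  0.01458874]
61 ((0.5426026582717896, -0.41836100816726685), (0.012856139801442623, 0.036747727543115616), 8.055115699768066) [ 0.54123212 -0.42020334]
26 [ 0.611 -0.016  0.068] [301.57692308 178.34615385]
```

View pics/c.png

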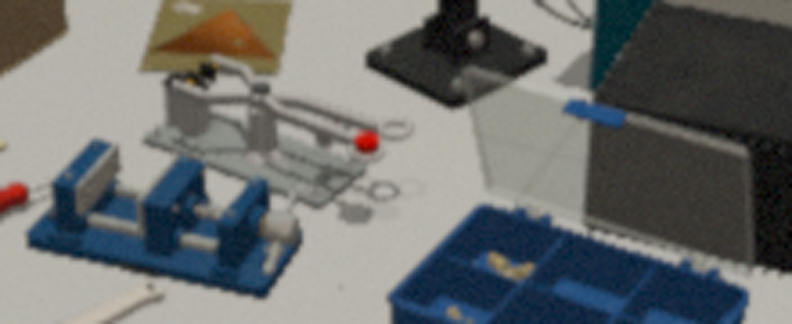

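Call:
play_rows:
  series:
    - {"dx": -3,"dy": -2.07,"dz": -0.4,"gripper": 1}
    - {"dx": -3,"dy": -2.07,"dz": -0.4,"gripper": 1}
    - {"dx": -3,"dy": -2.07,"dz": -0.4,"gripper": 1}
    - {"dx": -3,"dy": -2.07,"dz": -0.4,"gripper": 1}
    - {"dx": -3,"dy": -2.07,"dz": -0.4,"gripper": 1}
    - {"dx": -3,"dy": -2.07,"dz": -0.4,"gripper": 1}
    - {"dx": -3,"dy": -2.07,"dz": -0.4,"gripper": 1}
    - {"dx": -3,"dy": -2.07,"dz": -0.4,"gripper": 1}
    - {"dx": -3,"dy": -2.07,"dz": -0.4,"gripper": 1}

```text
$.series[0]: bad value
```

Call:
play_rows:
  series:
    - {"dx": -3,"dy": -2.07,"dz": -0.4}
    - {"dx": -3,"dy": -2.07,"dz": -0.4}
    - {"dx": -3,"dy": -2.07,"dz": -0.4}
    - {"dx": -3,"dy": -2.07,"dz": -0.4}
    - {"dx": -3,"dy": -2.07,"dz": -0.4}
    - {"dx": -3,"dy": -2.07,"dz": -0.4}
    - {"dx": -3,"dy": -2.07,"dz": -0.4}
    - {"dx": -3,"dy": -2.07,"dz": -0.4}
    - {"dx": -3,"dy": -2.07,"dz": -0.4}

```text
$.series[0]: bad value
```

Call:
play_rows:
  series:
    - {"az": 0.12}
    - {"az": 0.12}
    - {"az": 0.12}
    - {"az": 0.12}
    - {"az": 0.12}
    - {"az": 0.12}
    - {"az": 0.12}
    - {"az": 0.12}
    - {"az": 0.12}
    - {}
    - {}

```text
$.series[0]: bad value
```

```bash
python3 - <<'E'
from h import *
im,d,c=shot('wrist','w1.png'); np.savez('w1.npz',im=im,d=d,P=pts(d,c),**c)
s=bot.sense(); print({k:np.round(v,3) for k,v in s.items()})
print(R.from_rotvec(s['eef_rot']).as_matrix().round(3), np.round(c['eye'],3))
E
```

```text
{'t': np.float64(0.25), 'joint_pos': array([ 1.09 ,  0.264,  1.605, -0.   ,  1.274, -0.037]), 'joint_vel': array([-0.001, -0.002, -0.002, -0.   ,  0.   ,  0.001]), 'effort': array([ 1.0000e-03, -5.1469e+01, -3.6712e+01,  0.0000e+00,  9.0000e-03,
        0.0000e+00]), 'ee_pos': array([0.29 , 0.609, 0.231]), 'eef_rot': array([-6.910e-01, -3.064e+00,  2.000e-03]), 'ft_force': array([-0.39 , -0.095, -0.511]), 'torque': array([-0.055,  0.001, -0.005]), 'grasp_force': np.float64(0.0), 'opening': np.float64(0.085)}
[[-0.903  0.429 -0.   ]
 [ 0.429  0.903 -0.001]
 [ 0.    -0.001 -1.   ]] [0.223 0.642 0.373]
```

View pics/w1.png

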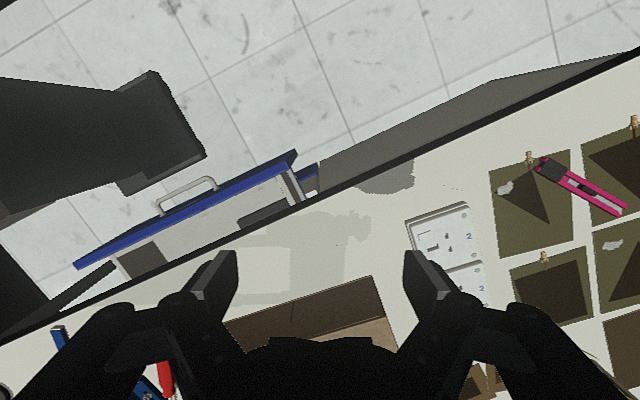

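The first three calls were refused because every key is required in each row. The picture shows only the start area. I'll resend with all the keys.

Call:
play_rows:
  series:
    - {"dx": -2.7,"dy": -2.3,"dz": -0.3,"ax": 0,"ay": 0,"az": 0,"gripper": 1}
    - {"dx": -2.7,"dy": -2.3,"dz": -0.3,"ax": 0,"ay": 0,"az": 0,"gripper": 1}
    - {"dx": -2.7,"dy": -2.3,"dz": -0.3,"ax": 0,"ay": 0,"az": 0,"gripper": 1}
    - {"dx": -2.7,"dy": -2.3,"dz": -0.3,"ax": 0,"ay": 0,"az": 0,"gripper": 1}
    - {"dx": -2.7,"dy": -2.3,"dz": -0.3,"ax": 0,"ay": 0,"az": 0,"gripper": 1}
    - {"dx": -2.7,"dy": -2.3,"dz": -0.3,"ax": 0,"ay": 0,"az": 0,"gripper": 1}
    - {"dx": -2.7,"dy": -2.3,"dz": -0.3,"ax": 0,"ay": 0,"az": 0,"gripper": 1}
    - {"dx": -2.7,"dy": -2.3,"dz": -0.3,"ax": 0,"ay": 0,"az": 0,"gripper": 1}
    - {"dx": -2.7,"dy": -2.3,"dz": -0.3,"ax": 0,"ay": 0,"az": 0,"gripper": 1}
    - {"dx": -2.7,"dy": -2.3,"dz": -0.3,"ax": 0,"ay": 0,"az": 0,"gripper": 1}
    - {"dx": -2.7,"dy": -2.3,"dz": -0.3,"ax": 0,"ay": 0,"az": 0,"gripper": 1}

```text
t: 1.17
ee_pos: [0.4497, 0.2519, 0.2646]
eef_rot: [0.691, 3.064, 0.0]
ft_force: [-0.1, -0.3, -0.2]
opening: -0.0
grasp_force: 0.0
```

Call:
play_rows:
  series:
    - {"dx": -2.7,"dy": -2.3,"dz": -0.3,"ax": 0,"ay": 0,"az": 0,"gripper": 1}
    - {"dx": -2.7,"dy": -2.3,"dz": -0.3,"ax": 0,"ay": 0,"az": 0,"gripper": 1}
    - {"dx": -2.7,"dy": -2.3,"dz": -0.3,"ax": 0,"ay": 0,"az": 0,"gripper": 1}
    - {"dx": -2.7,"dy": -2.3,"dz": -0.3,"ax": 0,"ay": 0,"az": 0,"gripper": 1}
    - {"dx": -2.7,"dy": -2.3,"dz": -0.3,"ax": 0,"ay": 0,"az": 0,"gripper": 1}
    - {"dx": -2.7,"dy": -2.3,"dz": -0.3,"ax": 0,"ay": 0,"az": 0,"gripper": 1}
    - {"dx": -2.7,"dy": -2.3,"dz": -0.3,"ax": 0,"ay": 0,"az": 0,"gripper": 1}
    - {"dx": -2.7,"dy": -2.3,"dz": -0.3,"ax": 0,"ay": 0,"az": 0,"gripper": 1}
    - {"dx": -2.7,"dy": -2.3,"dz": -0.3,"ax": 0,"ay": 0,"az": 0,"gripper": 1}
    - {"dx": -2.7,"dy": -2.3,"dz": -0.3,"ax": 0,"ay": 0,"az": 0,"gripper": 1}
    - {"dx": -2.7,"dy": -2.3,"dz": -0.3,"ax": 0,"ay": 0,"az": 0,"gripper": 1}

```text
t: 2.08
ee_pos: [0.6094, -0.1042, 0.2974]
eef_rot: [0.692, 3.064, 0.0]
ft_force: [0.2, 0.3, 0.2]
opening: -0.0001
grasp_force: 0.0
```

Call:
play_rows:
  series:
    - {"dx": 0,"dy": 0,"dz": 0,"ax": 0,"ay": 0,"az": 0.12,"gripper": 1}
    - {"dx": 0,"dy": 0,"dz": 0,"ax": 0,"ay": 0,"az": 0.12,"gripper": 1}
    - {"dx": 0,"dy": 0,"dz": 0,"ax": 0,"ay": 0,"az": 0.12,"gripper": 1}
    - {"dx": 0,"dy": 0,"dz": 0,"ax": 0,"ay": 0,"az": 0.12,"gripper": 1}
    - {"dx": 0,"dy": 0,"dz": 0,"ax": 0,"ay": 0,"az": 0.12,"gripper": 1}
    - {"dx": 0,"dy": 0,"dz": 0,"ax": 0,"ay": 0,"az": 0.12,"gripper": 1}
    - {"dx": 0,"dy": 0,"dz": 0,"ax": 0,"ay": 0,"az": 0.12,"gripper": 1}
    - {"dx": 0,"dy": 0,"dz": 0,"ax": 0,"ay": 0,"az": 0.12,"gripper": 1}
    - {"dx": 0,"dy": 0,"dz": 0,"ax": 0,"ay": 0,"az": 0.12,"gripper": 1}
    - {"dx": 0,"dy": 0,"dz": 0,"ax": 0,"ay": 0,"az": 0,"gripper": 1}
    - {"dx": 0,"dy": 0,"dz": 0,"ax": 0,"ay": 0,"az": 0,"gripper": 1}

```text
t: 3.0
ee_pos: [0.6089, -0.1024, 0.2971]
eef_rot: [-2.165, -2.277, 0.0]
ft_force: [-0.0, -1.0, 0.6]
opening: 0.0
grasp_force: 0.0
```

```bash
python3 - <<'E'
from h import *
im,d,c=shot('wrist','w2.png'); np.savez('w2.npz',im=im,d=d,P=pts(d,c),**c)
s=bot.sense(); print({k:np.round(v,3) for k,v in s.items() if k in('t','ee_pos','joint_pos','ft_force')})
print(R.from_rotvec(s['eef_rot']).as_matrix().round(3), np.round(c['eye'],3))
E
```

```text
{'t': np.float64(3.05), 'joint_pos': array([-0.207,  0.123,  1.65 , -0.   ,  1.369, -0.257]), 'ee_pos': array([ 0.609, -0.102,  0.297]), 'ft_force': array([-0.609,  0.656,  0.331])}
[[-0.05   0.999 -0.   ]
 [ 0.999  0.05   0.   ]
 [ 0.    -0.    -1.   ]] [ 0.605 -0.028  0.44 ]
```

View pics/w2.png

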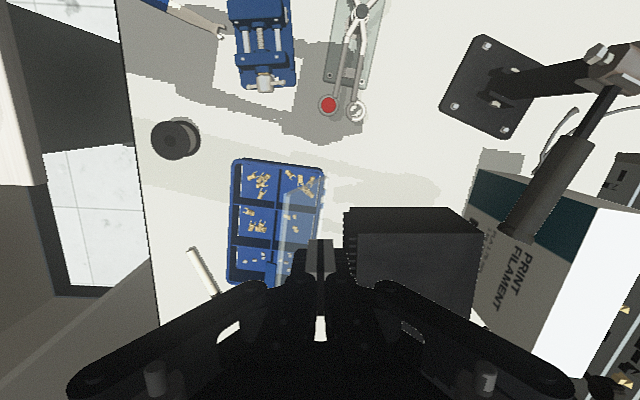

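Wrist view: the red pad is at (328,104), the plain ring at (357,112) and the pivot at (362,11). The case is at (278,220) and the spool at (176,140). I'll shift 9 cm so the whole clamp is in view.

Call:
play_rows:
  series:
    - {"dx": 3,"dy": 0,"dz": 0,"ax": 0,"ay": 0,"az": 0,"gripper": 1}
    - {"dx": 3,"dy": 0,"dz": 0,"ax": 0,"ay": 0,"az": 0,"gripper": 1}
    - {"dx": 3,"dy": 0,"dz": 0,"ax": 0,"ay": 0,"az": 0,"gripper": 1}
    - {"dx": 0,"dy": 0,"dz": 0,"ax": 0,"ay": 0,"az": 0,"gripper": 1}
    - {"dx": 0,"dy": 0,"dz": 0,"ax": 0,"ay": 0,"az": 0,"gripper": 1}

```text
t: 3.47
ee_pos: [0.6047, -0.0112, 0.2974]
eef_rot: [2.163, 2.278, -0.0]
ft_force: [0.2, 0.7, 0.7]
opening: 0.0001
grasp_force: 0.0
```

```bash
python3 - <<'E'
from h import *
im,d,c=shot('wrist','w3.png'); P=pts(d,c); np.savez('w3.npz',im=im,d=d,P=P,**c)
i=im.astype(int)
r=(i[...,0]>130)&(i[...,1]<80)&(i[...,2]<80); n,l,st,ce=cv2.connectedComponentsWithStats(r.astype(np.uint8))
for k in range(1,n):
    if st[k,4]>30: print('red',ce[k],st[k],np.median(P[l==k],0).round(4), ray(c,*ce[k],0.068).round(4))
cr=im[0:220,270:430,::-1]; cv2.imwrite('pics/w3c.png',cv2.resize(cr,None,fx=3.6,fy=2.7*1,interpolation=cv2.INTER_CUBIC) if 0 else cv2.resize(cr,None,fx=2.7,fy=2.7,interpolation=cv2.INTER_CUBIC))
E
```

```text
(no output)
```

View pics/w3c.png

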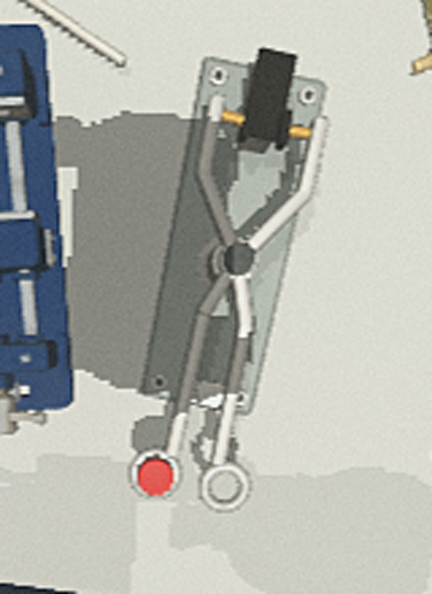

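The crop (scale 2.7, column offset 270) shows the red pad at (155,476), the pivot screw at (238,260) and the plain ring at (224,487). The plate corners are at (205,57), (327,80), (250,414) and (142,388), and the black seat is near (270,85).

```bash
cat >> h.py <<'E'
def w3():
    z=np.load('w3.npz'); return {k:z[k] for k in z.files}
E
python3 - <<'E'
from h import *
c=w3(); im=c['im'].astype(int); P=c['P']
g=lambda x,y,z: ray(c,270+x/2.7,y/2.7,z)
r=(im[...,0]>150)&(im[...,1]<120)&(im[...,2]<120); r[:150]=0;r[210:]=0;r[:,:300]=0;r[:,350:]=0
uv=np.argwhere(r).mean(0)[::-1]; print(uv,r.sum(),'depth pad',np.median(P[r],0).round(4))
pad=ray(c,*uv,.068); print('pad',pad.round(4))
cs=np.array([g(*a,.008) for a in[(205,57),(327,80),(250,414),(142,388)]]); print('corners',cs.round(4))
print('sides',[np.linalg.norm(cs[i]-cs[i-1]).round(4) for i in range(4)])
ax=(cs[0]-cs[3])+(cs[1]-cs[2]); yaw=np.arctan2(ax[1],ax[0]); print('yaw plate',yaw)
piv=g(238,260,.069); print('piv',piv.round(4), P[int(260/2.7),int(270+238/2.7)].round(4))
ring=g(224,487,.062); print('ring',ring.round(4)); m=(pad+ring)/2
ax2=piv-m; print('yaw piv-rings',np.arctan2(ax2[1],ax2[0]),np.hypot(*ax2[:2]))
x=np.array([np.cos(yaw),np.sin(yaw)]);y=np.array([-x[1],x[0]])
print('plate centre->origin',(cs[:,:2].mean(0)-.010*x).round(4))
o=piv[:2]
for p in(pad,ring,cs[0],cs[1],cs[2],cs[3]): print(((p[:2]-o)@x).round(4),((p[:2]-o)@y).round(4))
# seat: dark points with z 0.04-0.055
gray=im.max(2)<70; m=gray&(P[...,2]>.040)&(P[...,2]<.054); m[60:]=0;m[:,:340]=0;m[:,:390]&=True;m[:,395:]=0
p=P[m]; print('seat',m.sum(),cv2.minAreaRect(p[:,:2].astype(np.float32)),p.mean(0).round(4),np.median(p[:,2]))
E
```

```text
[327.06617647 176.27941176] 136 depth pad [ 0.614  -0.0133  0.0678]
pad [ 0.614  -0.0134  0.068 ]
corners [[0.6289 0.1867 0.008 ]
 [0.6907 0.1798 0.008 ]
 [0.668  0.0124 0.008 ]
 [0.6065 0.0237 0.008 ]]
sides [np.float64(0.1646), np.float64(0.0621), np.float64(0.1689), np.float64(0.0626)]
yaw plate 1.4352135950420841
piv [0.6464 0.0891 0.069 ] [0.6464 0.0895 0.067 ]
ring [ 0.65   -0.0185  0.062 ]
yaw piv-rings 1.4346267301301874 0.10601908726519522
plate centre->origin [0.6472 0.0908]
-0.1059 0.0182
-0.1061 -0.0181
0.0944 0.0305
0.0959 -0.0316
-0.073 -0.0318
-0.0702 0.0307
seat 406 ((0.6556338667869568, 0.16021928191184998), (0.039705730974674225, 0.01778433471918106), 80.25717163085938) [0.657  0.1633 0.0469] 0.04684585066018995
```

Call:
play_rows:
  series:
    - {"dx": 0,"dy": 0,"dz": 0,"ax": 0,"ay": 0,"az": 0.1,"gripper": 1}
    - {"dx": 0,"dy": 0,"dz": 0,"ax": 0,"ay": 0,"az": 0.09,"gripper": 1}
    - {"dx": -0.1,"dy": 0.65,"dz": 3.0,"ax": 0,"ay": 0,"az": 0,"gripper": 1}
    - {"dx": 0,"dy": 0,"dz": 4,"ax": 0,"ay": 0,"az": 0,"gripper": 1}
    - {"dx": 0,"dy": 0,"dz": 4,"ax": 0,"ay": 0,"az": 0,"gripper": 1}
    - {"dx": 0,"dy": 0,"dz": 4,"ax": 0,"ay": 0,"az": 0,"gripper": 1}
    - {"dx": 0,"dy": 0,"dz": 4,"ax": 0,"ay": 0,"az": 0,"gripper": 1}
    - {"dx": 0,"dy": 0,"dz": 2.5,"ax": 0,"ay": 0,"az": 0,"gripper": 1}
    - {"dx": 0,"dy": 0,"dz": 0,"ax": 0,"ay": 0,"az": 0,"gripper": 1}
    - {"dx": 0,"dy": 0,"dz": 0,"ax": 0,"ay": 0,"az": 0,"gripper": 1}

```text
t: 4.35
ee_pos: [0.6096, -0.0155, 0.0806]
eef_rot: [-2.373, -2.055, 0.005]
ft_force: [0.5, -0.1, 1.9]
opening: -0.0002
grasp_force: 0.0
```

Call:
play_rows:
  series:
    - {"dx": 0.25,"dy": 0.1,"dz": 0.7,"ax": 0,"ay": 0,"az": 0,"gripper": 1}
    - {"dx": 0,"dy": 0,"dz": 0.5,"ax": 0,"ay": 0,"az": 0,"gripper": 1}
    - {"dx": 0,"dy": 0,"dz": 0.3,"ax": 0,"ay": 0,"az": 0,"gripper": 1}
    - {"dx": 0,"dy": 0,"dz": 0.3,"ax": 0,"ay": 0,"az": 0,"gripper": 1}
    - {"dx": 0,"dy": 0,"dz": 0,"ax": 0,"ay": 0,"az": 0,"gripper": 1}
    - {"dx": 0,"dy": 0,"dz": 0,"ax": 0,"ay": 0,"az": 0,"gripper": 1}

```text
t: 4.85
ee_pos: [0.6133, -0.0122, 0.0655]
eef_rot: [2.373, 2.056, 0.002]
ft_force: [-0.3, 0.1, 2.7]
opening: -0.0002
grasp_force: 1.5
```

Call:
play_rows:
  series:
    - {"dx": 0,"dy": 0,"dz": 0.15,"ax": 0,"ay": 0,"az": 0,"gripper": 1}
    - {"dx": 0,"dy": 0,"dz": 0.15,"ax": 0,"ay": 0,"az": 0,"gripper": 1}
    - {"dx": 0,"dy": 0,"dz": 0,"ax": 0,"ay": 0,"az": 0,"gripper": 1}
    - {"dx": 0,"dy": 0,"dz": 0,"ax": 0,"ay": 0,"az": 0,"gripper": 1}

```text
t: 5.18
ee_pos: [0.6135, -0.0121, 0.0616]
eef_rot: [2.373, 2.056, 0.003]
ft_force: [3.6, -0.3, 2.4]
opening: -0.0001
grasp_force: 1.4
```

```bash
cat > clampview.py <<'E'
import sys
from h import *
n=sys.argv[1]
im,d,c=shot('wrist'); P=pts(d,c); i=im.astype(int)
r=(i[...,0]>150)&(i[...,1]<120)&(i[...,2]<120)
k=r&(abs(P[...,0]-.61)<.06)&(abs(P[...,1]+.01)<.04)
print('red',k.sum(),np.median(P[k],0).round(4) if k.sum() else None)
cv2.imwrite('pics/'+n,im[:,:,::-1]); np.savez(n[:-4]+'.npz',im=im,d=d,P=P,**c)
E
python3 clampview.py w4.png
```

```text
red 0 None
```

Call:
play_rows:
  series:
    - {"dx": 0,"dy": 0,"dz": 0.15,"ax": 0,"ay": 0,"az": 0,"gripper": 1}
    - {"dx": 0,"dy": 0,"dz": 0.15,"ax": 0,"ay": 0,"az": 0,"gripper": 1}
    - {"dx": 0,"dy": 0,"dz": 0,"ax": 0,"ay": 0,"az": 0,"gripper": 1}
    - {"dx": 0,"dy": 0,"dz": 0,"ax": 0,"ay": 0,"az": 0,"gripper": 1}
    - {"dx": 0,"dy": 0,"dz": 0,"ax": 0,"ay": 0,"az": 0,"gripper": 1}

```text
t: 5.65
ee_pos: [0.6132, -0.0122, 0.0587]
eef_rot: [2.374, 2.056, 0.002]
ft_force: [3.9, -0.6, 2.9]
opening: 0.0002
grasp_force: 2.3
```

```bash
python3 clampview.py w5.png; python3 -c "
from h import *
z=np.load('w5.npz'); cv2.imwrite('pics/w5c.png',cv2.resize(z['im'][:,220:440,::-1],None,fx=1.5,fy=1.5))"
```

```text
red 0 None
```

View pics/w5c.png

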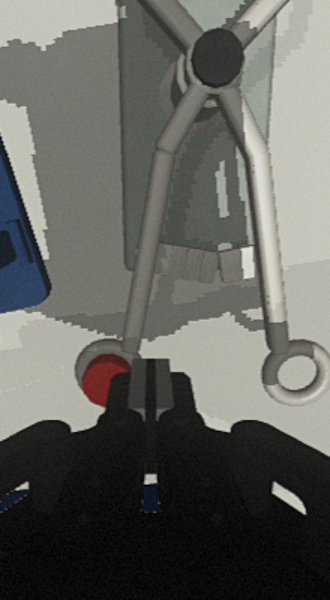

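The forceps have sprung open: the pad is left of the fingers, the plain ring is at (296,372), and the teeth have parted. Now I'll lift.

Call:
play_rows:
  series:
    - {"dx": 0,"dy": 0,"dz": -1,"ax": 0,"ay": 0,"az": 0,"gripper": 1}
    - {"dx": 0,"dy": 0,"dz": -2,"ax": 0,"ay": 0,"az": 0,"gripper": 1}
    - {"dx": 0,"dy": 0,"dz": -4,"ax": 0,"ay": 0,"az": 0,"gripper": 0}
    - {"dx": 0,"dy": 0,"dz": -4,"ax": 0,"ay": 0,"az": 0,"gripper": 0}
    - {"dx": 0,"dy": 0,"dz": -4,"ax": 0,"ay": 0,"az": 0,"gripper": 0}
    - {"dx": 0,"dy": 0,"dz": -4,"ax": 0,"ay": 0,"az": 0,"gripper": 0}
    - {"dx": 0,"dy": 0,"dz": -4,"ax": 0,"ay": 0,"az": 0,"gripper": 0}
    - {"dx": 0,"dy": 0,"dz": -1,"ax": 0,"ay": 0,"az": 0,"gripper": 0}
    - {"dx": 0,"dy": 0,"dz": 0,"ax": 0,"ay": 0,"az": 0,"gripper": 0}
    - {"dx": 0,"dy": 0,"dz": 0,"ax": 0,"ay": 0,"az": 0,"gripper": 0}

```text
t: 6.53
ee_pos: [0.6113, -0.0119, 0.2973]
eef_rot: [-2.373, -2.056, 0.003]
ft_force: [0.2, 0.5, -0.9]
opening: 0.0427
grasp_force: 0.0
```

```bash
python3 clampview.py w6.png
```

```text
red 137 [ 0.5981 -0.0069  0.0676]
```

Call:
play_rows:
  series:
    - {"dx": -4,"dy": 0,"dz": 0,"ax": 0,"ay": 0,"az": 0,"gripper": -1}
    - {"dx": -4,"dy": 0,"dz": 0,"ax": 0,"ay": 0,"az": 0,"gripper": -1}
    - {"dx": -4,"dy": 0,"dz": 0,"ax": 0,"ay": 0,"az": 0,"gripper": -1}
    - {"dx": -4,"dy": 0,"dz": 0,"ax": 0,"ay": 0,"az": 0,"gripper": -1}
    - {"dx": -4,"dy": 0,"dz": 0,"ax": 0,"ay": 0,"az": 0,"gripper": -1}
    - {"dx": -4,"dy": 0,"dz": 0,"ax": 0,"ay": 0,"az": 0,"gripper": -1}
    - {"dx": -4,"dy": 0,"dz": 0,"ax": 0,"ay": 0,"az": 0,"gripper": -1}
    - {"dx": -4,"dy": 0,"dz": 0,"ax": 0,"ay": 0,"az": 0,"gripper": -1}
    - {"dx": -4,"dy": 0,"dz": 0,"ax": 0,"ay": 0,"az": 0,"gripper": -1}
    - {"dx": -4,"dy": 0,"dz": 0,"ax": 0,"ay": 0,"az": 0,"gripper": -1}
    - {"dx": -4,"dy": 0,"dz": 0,"ax": 0,"ay": 0,"az": 0,"gripper": -1}
    - {"dx": 0,"dy": 0,"dz": 0,"ax": 0,"ay": 0,"az": 0,"gripper": -1}

```text
t: 7.58
ee_pos: [0.5457, -0.4535, 0.2924]
eef_rot: [-2.376, -2.046, 0.007]
ft_force: [-1.4, 0.6, -1.3]
opening: 0.0853
grasp_force: 0.0
```

Call:
play_rows:
  series:
    - {"dx": -4,"dy": 0,"dz": 2,"ax": 0,"ay": 0,"az": 0,"gripper": -1}
    - {"dx": 0,"dy": 0,"dz": 3,"ax": 0,"ay": 0,"az": 0,"gripper": -1}
    - {"dx": 0,"dy": 0,"dz": 3,"ax": 0,"ay": 0,"az": 0,"gripper": -1}
    - {"dx": 0,"dy": 0,"dz": 0,"ax": 0,"ay": 0,"az": 0,"gripper": -1}
    - {"dx": 0,"dy": 0,"dz": 0,"ax": 0,"ay": 0,"az": 0,"gripper": -1}

```text
t: 8.0
ee_pos: [0.5417, -0.4818, 0.2133]
eef_rot: [-2.366, -2.049, 0.002]
ft_force: [0.1, -0.4, -0.4]
opening: 0.0849
grasp_force: 0.0
```

```bash
python3 clampview.py w7.png; python3 - <<'E'
from h import *
z=np.load('w7.npz');P=z['P'];im=z['im'].astype(int);d=z['d']
m=(d>0)&(im.max(2)<90)&(P[...,2]>.004)&(P[...,2]<.03)&(abs(P[...,0]-.541)<.05)&(abs(P[...,1]+.42)<.05)
n,l,st,ce=cv2.connectedComponentsWithStats(m.astype(np.uint8)); k=1+np.argmax(st[1:,4]); m=l==k
p=P[m]; print(m.sum(),ce[k],st[k],p.max(0).round(4))
for lo in(.006,.016): 
    t=p[p[:,2]>lo][:,:2].astype(np.float32); print(lo,cv2.minAreaRect(t))
x0,y0,w,h=st[k][:4]; cr=z['im'][y0-25:y0+h+25,x0-25:x0+w+25,::-1]; print(x0-25,y0-25,cr.shape)
cv2.imwrite('pics/att.png',cv2.resize(cr,None,fx=4,fy=4,interpolation=cv2.INTER_CUBIC))
s=bot.sense(); print(s['ee_pos'].round(4),s['t'])
E
```

```text
red 0 None
536 [319.00559701 125.7238806 ] [306 106  26  39 536] [ 0.5598 -0.3942  0.0213]
0.006 ((0.5473966002464294, -0.4160952568054199), (0.019694386050105095, 0.043871741741895676), 10.277992248535156)
0.016 ((0.5477380752563477, -0.4178062975406647), (0.016292445361614227, 0.039232704788446426), 9.367705345153809)
281 81 (89, 76, 3)
[ 0.5434 -0.4831  0.2169] 8.05
```

View pics/att.png

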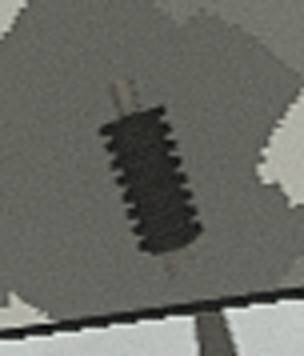

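The attenuator's body corners in the crop are about (102,130), (162,108), (200,230) and (142,250). The longer stub is at the top, so own +y points to the top, roughly world +y.

```bash
python3 - <<'E'
from h import *
z=np.load('w7.npz'); c={k:z[k] for k in('eye','rotation','fx','fy','cx','cy')}
q=np.array([ray(c,281+a/4,81+b/4,.020)[:2] for a,b in[(102,130),(162,108),(200,230),(142,250)]])
a=(q[0]+q[1]-q[2]-q[3])/2; yaw=np.arctan2(a[1],a[0]); u=a/np.hypot(*a)
print(q.round(4),'len',np.hypot(*a),'wid',np.hypot(*(q[0]-q[1]+q[3]-q[2]))/2,'yaw',yaw)
ce=q.mean(0); o=ce+.0015*u; g=o+.010*u; print('centre',ce.round(4),'origin',o.round(4),'grip',g.round(4))
s=bot.sense(); M=R.from_rotvec(s['eef_rot']).as_matrix(); ty=np.arctan2(M[1,0],M[0,0])
print('tool',s['ee_pos'].round(4),M.round(3).tolist(),'az',ty-yaw)
w=g-s['ee_pos'][:2]; print('after turn dx,dy',(w@u).round(4),(w@np.array([u[1],-u[0]])).round(4))
E
```

```text
[[ 0.5355 -0.4014]
 [ 0.5533 -0.3979]
 [ 0.5594 -0.433 ]
 [ 0.5419 -0.4362]] len 0.035502530568828586 wid 0.017984025346972004 yaw 1.7485694904401323
centre [ 0.5475 -0.4171] origin [ 0.5473 -0.4157] grip [ 0.5455 -0.4058]
tool [ 0.5434 -0.4831  0.2169] [[0.142, 0.99, -0.004], [0.99, -0.142, 0.004], [0.003, -0.005, -1.0]] az -0.32052822390871283
after turn dx,dy 0.0756 0.0157
```

Call:
play_rows:
  series:
    - {"dx": 0,"dy": 0,"dz": 0,"ax": 0,"ay": 0,"az": -0.11,"gripper": -0.3}
    - {"dx": 0,"dy": 0,"dz": 0,"ax": 0,"ay": 0,"az": -0.11,"gripper": -0.3}
    - {"dx": 0,"dy": 0,"dz": 0,"ax": 0,"ay": 0,"az": -0.1,"gripper": -0.3}
    - {"dx": 3.8,"dy": 0.8,"dz": 0,"ax": 0,"ay": 0,"az": 0,"gripper": -0.3}
    - {"dx": 3.8,"dy": 0.8,"dz": 0,"ax": 0,"ay": 0,"az": 0,"gripper": -0.3}
    - {"dx": 0,"dy": 0,"dz": 4,"ax": 0,"ay": 0,"az": 0,"gripper": -0.3}
    - {"dx": 0,"dy": 0,"dz": 4,"ax": 0,"ay": 0,"az": 0,"gripper": -0.3}
    - {"dx": 0,"dy": 0,"dz": 4,"ax": 0,"ay": 0,"az": 0,"gripper": -0.3}
    - {"dx": 0,"dy": 0,"dz": 4,"ax": 0,"ay": 0,"az": 0,"gripper": -0.3}
    - {"dx": 0,"dy": 0,"dz": 0,"ax": 0,"ay": 0,"az": 0,"gripper": -0.3}
    - {"dx": 0,"dy": 0,"dz": 0,"ax": 0,"ay": 0,"az": 0,"gripper": -0.3}

```text
t: 8.97
ee_pos: [0.546, -0.4055, 0.0589]
eef_rot: [-2.013, -2.407, 0.0]
ft_force: [0.1, -0.1, 0.5]
opening: 0.0552
grasp_force: 0.0
```

Call:
play_rows:
  series:
    - {"dx": 0,"dy": 0,"dz": 3,"ax": 0,"ay": 0,"az": 0,"gripper": -0.3}
    - {"dx": 0,"dy": 0,"dz": 2.2,"ax": 0,"ay": 0,"az": 0,"gripper": -0.3}
    - {"dx": 0,"dy": 0,"dz": 0,"ax": 0,"ay": 0,"az": 0,"gripper": 0.2}
    - {"dx": 0,"dy": 0,"dz": 0,"ax": 0,"ay": 0,"az": 0,"gripper": 1}
    - {"dx": 0,"dy": 0,"dz": 0,"ax": 0,"ay": 0,"az": 0,"gripper": 1}
    - {"dx": 0,"dy": 0,"dz": 0,"ax": 0,"ay": 0,"az": 0,"gripper": 1}
    - {"dx": 0,"dy": 0,"dz": 0,"ax": 0,"ay": 0,"az": 0,"gripper": 1}
    - {"dx": 0,"dy": 0,"dz": 0,"ax": 0,"ay": 0,"az": 0,"gripper": 1}
  grip_force: 30

```text
t: 9.63
ee_pos: [0.5493, -0.4088, 0.0119]
eef_rot: [2.012, 2.404, 0.0]
ft_force: [-0.9, 1.0, 7.4]
opening: 0.0185
grasp_force: 31.9
```

Call:
play_rows:
  series:
    - {"dx": 0,"dy": 0,"dz": -1,"ax": 0,"ay": 0,"az": 0,"gripper": 1}
    - {"dx": 0,"dy": 0,"dz": -3,"ax": 0,"ay": 0,"az": 0,"gripper": 1}
    - {"dx": 0,"dy": 0,"dz": -4,"ax": 0,"ay": 0,"az": 0,"gripper": 1}
    - {"dx": 0,"dy": 0,"dz": -4,"ax": 0,"ay": 0,"az": 0,"gripper": 1}
    - {"dx": 0,"dy": 0,"dz": -4,"ax": 0,"ay": 0,"az": 0,"gripper": 1}
    - {"dx": 0,"dy": 0,"dz": -4,"ax": 0,"ay": 0,"az": 0,"gripper": 1}
    - {"dx": 0,"dy": 0,"dz": -4,"ax": 0,"ay": 0,"az": 0,"gripper": 1}
    - {"dx": 0,"dy": 0,"dz": -2,"ax": 0,"ay": 0,"az": 0,"gripper": 1}
    - {"dx": 0,"dy": 0,"dz": 0,"ax": 0,"ay": 0,"az": 0,"gripper": 1}
    - {"dx": 0,"dy": 0,"dz": 0,"ax": 0,"ay": 0,"az": 0,"gripper": 1}

```text
t: 10.47
ee_pos: [0.5477, -0.4076, 0.2718]
eef_rot: [2.012, 2.404, 0.0]
ft_force: [0.7, -0.2, -1.8]
opening: 0.0188
grasp_force: 31.1
```

```bash
python3 - <<'E'
from h import *
s=bot.sense(); im,d,c=shot('wrist'); P=pts(d,c); np.savez('w8.npz',im=im,d=d,P=P,**c)
M=R.from_rotvec(s['eef_rot']).as_matrix(); print(s['ee_pos'].round(4),s['ft_force'].round(2),s['opening'])
Q=(P-s['ee_pos'])@M
m=(d>0)&(abs(Q[...,1])<.02)&(abs(Q[...,0])<.07)&(Q[...,2]>-.04)&(Q[...,2]<.03)
print('pts',m.sum()); q=Q[m]
for x in np.arange(-.04,.06,.006):
    k=(q[:,0]>=x)&(q[:,0]<x+.006)
    if k.sum(): print(round(x,3),k.sum(),'y',q[k,1].min().round(4),q[k,1].max().round(4),'ztop',np.percentile(q[k,2],5).round(4),'zbot',q[k,2].max().round(4))
cv2.imwrite('pics/held.png',cv2.resize(im[170:340,230:410,::-1],None,fx=3,fy=3,interpolation=cv2.INTER_CUBIC))
E
```

```text
[ 0.5477 -0.4076  0.2718] [ 0.71 -0.15 -1.76] 0.018754380081922685
pts 4842
-0.04 51 y -0.0036 0.0036 ztop -0.0021 zbot 0.0008
-0.034 44 y -0.0035 0.0036 ztop -0.0023 zbot 0.0006
-0.028 251 y -0.0094 0.0102 ztop -0.0077 zbot 0.0026
-0.022 297 y -0.0094 0.01 ztop -0.0078 zbot 0.0026
-0.016 337 y -0.0111 0.0113 ztop -0.0083 zbot 0.0032
-0.01 597 y -0.011 0.0117 ztop -0.0376 zbot 0.0026
-0.004 553 y -0.0108 0.0114 ztop -0.0376 zbot 0.003
0.002 778 y -0.02 0.02 ztop -0.0376 zbot 0.0025
0.008 1752 y -0.0198 0.02 ztop -0.0374 zbot 0.0115
0.014 127 y -0.0027 0.0034 ztop -0.0017 zbot 0.0034
0.02 55 y -0.0027 0.0033 ztop -0.0012 zbot 0.0052
```

View pics/held.png

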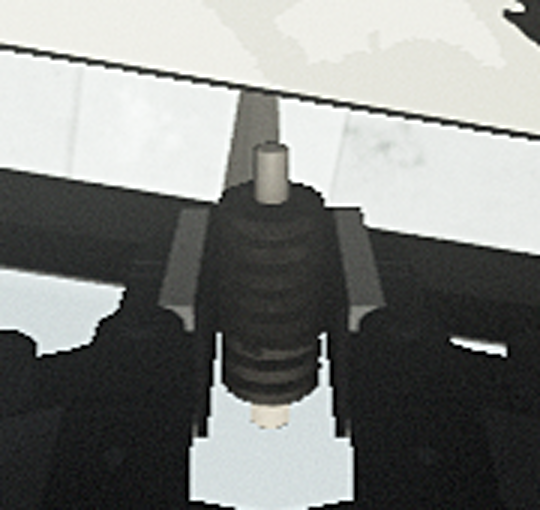

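The attenuator is held level and centred between the fingers, longer stub to the front. I'll find its ends more exactly and work out the move to the seat.

```bash
python3 - <<'E'
from h import *
z=np.load('w8.npz'); P=z['P'];d=z['d']; s=bot.sense(); M=R.from_rotvec(s['eef_rot']).as_matrix()
Q=(P-s['ee_pos'])@M
m=(d>0)&(abs(Q[...,1])<.0025)&(abs(Q[...,0])<.07)&(Q[...,2]>-.02)&(Q[...,2]<.02); q=Q[m]
for x in np.arange(-.05,.04,.002):
    k=(q[:,0]>=x)&(q[:,0]<x+.002)
    if k.sum(): print(round(x,3),k.sum(),np.median(q[k,2]).round(4),end=' | ')
yaw=1.432; u=np.array([np.cos(yaw),np.sin(yaw)]); seat=np.array([.657,.1633])
print(); 
for off in(.008,.010): print('TCP target',(seat+off*u).round(4))
E
```

```text
-0.04 2 -0.0031 | -0.038 17 -0.0044 | -0.036 23 -0.0043 | -0.034 17 -0.0046 | -0.032 2 -0.0054 | -0.03 1 -0.0096 | -0.028 23 -0.0104 | -0.026 35 -0.0094 | -0.024 16 -0.0103 | -0.022 34 -0.0102 | -0.02 17 -0.0093 | -0.018 28 -0.0103 | -0.016 43 -0.0094 | -0.014 10 -0.0102 | -0.012 50 -0.0101 | -0.01 16 -0.0093 | -0.008 28 -0.0104 | -0.006 49 -0.0094 | -0.004 16 -0.0101 | -0.002 46 -0.0102 | 0.0 24 -0.0089 | 0.002 29 -0.0103 | 0.004 52 -0.0091 | 0.006 19 -0.0106 | 0.008 85 -0.0084 | 0.01 37 -0.0038 | 0.012 25 -0.0033 | 0.014 31 -0.0035 | 0.016 28 -0.0034 | 0.018 38 -0.0034 | 0.02 20 -0.0018 | 
TCP target [0.6581 0.1712]
TCP target [0.6584 0.1732]
```

Call:
play_rows:
  series:
    - {"dx": 3.4,"dy": 1.3,"dz": 0,"ax": 0,"ay": 0,"az": 0,"gripper": 1}
    - {"dx": 3.4,"dy": 1.3,"dz": 0,"ax": 0,"ay": 0,"az": 0,"gripper": 1}
    - {"dx": 3.4,"dy": 1.3,"dz": 0,"ax": 0,"ay": 0,"az": 0,"gripper": 1}
    - {"dx": 3.4,"dy": 1.3,"dz": 0,"ax": 0,"ay": 0,"az": 0,"gripper": 1}
    - {"dx": 3.4,"dy": 1.3,"dz": 0,"ax": 0,"ay": 0,"az": 0,"gripper": 1}
    - {"dx": 3.4,"dy": 1.3,"dz": 0,"ax": 0,"ay": 0,"az": 0,"gripper": 1}
    - {"dx": 3.4,"dy": 1.3,"dz": 0,"ax": 0,"ay": 0,"az": 0,"gripper": 1}
    - {"dx": 3.4,"dy": 1.3,"dz": 0,"ax": 0,"ay": 0,"az": 0,"gripper": 1}
    - {"dx": 3.4,"dy": 1.3,"dz": 0,"ax": 0,"ay": 0,"az": 0,"gripper": 1}
    - {"dx": 3.4,"dy": 1.3,"dz": 0,"ax": 0,"ay": 0,"az": 0,"gripper": 1}

```text
t: 11.35
ee_pos: [0.6133, -0.0474, 0.2647]
eef_rot: [-2.014, -2.406, 0.004]
ft_force: [0.8, -0.3, -0.7]
opening: 0.0191
grasp_force: 31.0
```

Call:
play_rows:
  series:
    - {"dx": 3.4,"dy": 1.3,"dz": 0,"ax": 0,"ay": 0,"az": 0,"gripper": 1}
    - {"dx": 3.4,"dy": 1.3,"dz": 0,"ax": 0,"ay": 0,"az": 0,"gripper": 1}
    - {"dx": 3.4,"dy": 1.3,"dz": 0,"ax": 0,"ay": 0,"az": 0,"gripper": 1}
    - {"dx": 3.4,"dy": 1.3,"dz": 0,"ax": 0,"ay": 0,"az": 0,"gripper": 1}
    - {"dx": 3.4,"dy": 1.3,"dz": 0,"ax": 0,"ay": 0,"az": 0,"gripper": 1}
    - {"dx": 3.4,"dy": 1.3,"dz": 0,"ax": 0,"ay": 0,"az": 0,"gripper": 1}
    - {"dx": 0,"dy": 0,"dz": 0,"ax": 0,"ay": 0,"az": 0.106,"gripper": 1}
    - {"dx": 0,"dy": 0,"dz": 0,"ax": 0,"ay": 0,"az": 0.106,"gripper": 1}
    - {"dx": 0,"dy": 0,"dz": 0,"ax": 0,"ay": 0,"az": 0.105,"gripper": 1}
    - {"dx": 0,"dy": 0,"dz": 0,"ax": 0,"ay": 0,"az": 0,"gripper": 1}
    - {"dx": 0,"dy": 0,"dz": 0,"ax": 0,"ay": 0,"az": 0,"gripper": 1}
    - {"dx": 0,"dy": 0,"dz": 0,"ax": 0,"ay": 0,"az": 0,"gripper": 1}

```text
t: 12.35
ee_pos: [0.655, 0.1649, 0.266]
eef_rot: [-2.368, -2.062, 0.004]
ft_force: [0.2, 0.3, -1.0]
opening: 0.0185
grasp_force: 31.0
```

```bash
cat > to.py <<'E'
import sys
from h import *
t=np.array([float(a) for a in sys.argv[1:4]]); s=bot.sense(); M=R.from_rotvec(s['eef_rot']).as_matrix()
ty=np.arctan2(M[1,0],M[0,0]); u=np.array([M[0,0],M[1,0]])
print(s['t'],s['ee_pos'].round(4),'yaw',ty.round(4),'shift cm',((t-s['ee_pos'])@M*100).round(2),'az',(ty-float(sys.argv[4])).round(3),s['opening'].round(4))
E
python3 to.py .6583 .1726 .058 1.432
```

```text
Traceback (most recent call last):
  File "to.py", line 5, in <module>
    print(s['t'],s['ee_pos'].round(4),'yaw',ty.round(4),'shift cm',((t-s['ee_pos'])@M*100).round(2),'az',(ty-float(sys.argv[4])).round(3),s['opening'].round(4))
                                                                                                                                          ^^^^^^^^^^^^^^^^^^
AttributeError: 'float' object has no attribute 'round'
```

Call:
play_rows:
  series:
    - {"dx": 0.8,"dy": 0.2,"dz": 0,"ax": 0,"ay": 0,"az": 0,"gripper": 1}
    - {"dx": 0,"dy": 0,"dz": 4,"ax": 0,"ay": 0,"az": 0,"gripper": 1}
    - {"dx": 0,"dy": 0,"dz": 4,"ax": 0,"ay": 0,"az": 0,"gripper": 1}
    - {"dx": 0,"dy": 0,"dz": 4,"ax": 0,"ay": 0,"az": 0,"gripper": 1}
    - {"dx": 0,"dy": 0,"dz": 4,"ax": 0,"ay": 0,"az": 0,"gripper": 1}
    - {"dx": 0,"dy": 0,"dz": 2,"ax": 0,"ay": 0,"az": 0,"gripper": 1}
    - {"dx": 0,"dy": 0,"dz": 0,"ax": 0,"ay": 0,"az": 0,"gripper": 1}
    - {"dx": 0,"dy": 0,"dz": 0,"ax": 0,"ay": 0,"az": 0,"gripper": 1}
    - {"dx": 0,"dy": 0,"dz": 0,"ax": 0,"ay": 0,"az": 0,"gripper": 1}

```text
t: 13.1
ee_pos: [0.6606, 0.1734, 0.0898]
eef_rot: [2.37, 2.06, 0.005]
ft_force: [0.1, 0.2, 0.2]
opening: 0.0193
grasp_force: 31.0
```

```bash
sed -i "s/,s\['opening'\].round(4)//" to.py; python3 to.py .6583 .1726 .058 1.432; python3 - <<'E'
from h import *
im,d,c=shot('side'); i=im[180:280,200:330,::-1]; cv2.imwrite('pics/sd.png',cv2.resize(i,None,fx=5,fy=5,interpolation=cv2.INTER_CUBIC))
E
```

```text
13.1 [0.6606 0.1734 0.0898] yaw 1.4312 shift cm [-0.12 -0.22  3.18] az -0.001
```

View pics/sd.png

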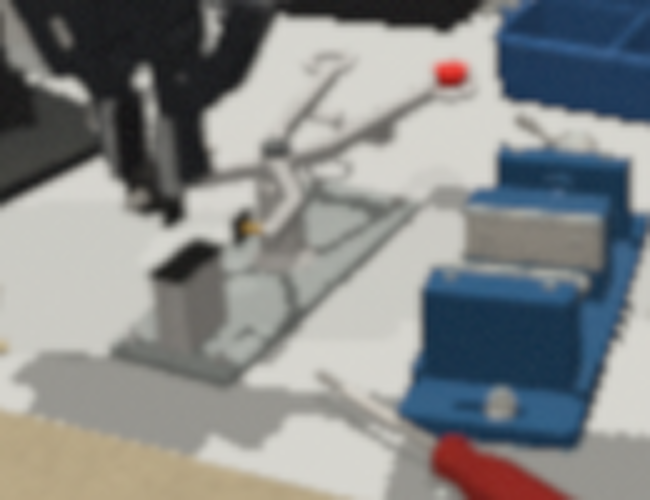

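Side view: the clamp's seat top is at (187,260) and is free. The gripper is above and behind it with the part held, and the forceps are open. Lowering now; that was the last picture I may view.

Call:
play_rows:
  series:
    - {"dx": -0.1,"dy": -0.1,"dz": 1.2,"ax": 0,"ay": 0,"az": 0,"gripper": 1}
    - {"dx": 0,"dy": 0,"dz": 1.2,"ax": 0,"ay": 0,"az": 0,"gripper": 1}
    - {"dx": 0,"dy": 0,"dz": 0,"ax": 0,"ay": 0,"az": 0,"gripper": 1}
    - {"dx": 0,"dy": 0,"dz": 0,"ax": 0,"ay": 0,"az": 0,"gripper": 1}
    - {"dx": 0,"dy": 0,"dz": 0,"ax": 0,"ay": 0,"az": 0,"gripper": 1}

```text
t: 13.57
ee_pos: [0.6574, 0.172, 0.0633]
eef_rot: [-2.371, -2.06, 0.001]
ft_force: [-0.2, -0.7, -0.7]
opening: 0.0186
grasp_force: 31.0
```

Call:
play_rows:
  series:
    - {"dx": 0,"dy": -0.05,"dz": 0.3,"ax": 0,"ay": 0,"az": 0,"gripper": 1}
    - {"dx": 0,"dy": 0,"dz": 0,"ax": 0,"ay": 0,"az": 0,"gripper": 1}
    - {"dx": 0,"dy": 0,"dz": 0,"ax": 0,"ay": 0,"az": 0,"gripper": 1}

```text
t: 13.82
ee_pos: [0.6572, 0.1721, 0.0607]
eef_rot: [2.371, 2.061, -0.0]
ft_force: [0.3, -0.1, -1.9]
opening: 0.0186
grasp_force: 31.0
```

```bash
cat > att.py <<'E'
from h import *
# body in clamp frame from side + wrist depth
O=np.array([.6468,.0908]); yw=1.432; X=np.array([np.cos(yw),np.sin(yw)]); Y=np.array([-X[1],X[0]])
s=bot.sense(); print(s['t'],s['ee_pos'].round(4),s['ft_force'].round(2))
for n in('wrist','side'):
    im,d,c=shot(n); P=pts(d,c); np.savez('att_'+n+'.npz',im=im,d=d,P=P,**c)
    q=P[...,:2]-O; cx,cy,z=q@X,q@Y,P[...,2]
    m=(d>0)&(abs(cy)<.012)&(cx>.03)&(cx<.13)&(z>.040)&(z<.085)
    print(n,m.sum())
    for x in np.arange(.03,.13,.005):
        k=m&(cx>=x)&(cx<x+.005)
        if k.sum()>3: print(round(x,3),k.sum(),'y',cy[k].min().round(4),cy[k].max().round(4),'z',np.percentile(z[k],[5,50,95]).round(4))
E
python3 att.py
```

```text
13.8167 [0.6572 0.1721 0.0607] [ 0.32 -0.1  -1.86]
wrist 3144
0.045 84 y -0.0024 0.0048 z [0.0605 0.0618 0.0629]
0.05 15 y -0.0051 0.0087 z [0.0618 0.0627 0.0674]
0.055 247 y -0.0089 0.0106 z [0.0614 0.0663 0.0683]
0.06 259 y -0.0088 0.0106 z [0.0612 0.0661 0.0685]
0.065 266 y -0.0087 0.0104 z [0.0612 0.0663 0.0685]
0.07 295 y -0.0086 0.0104 z [0.0613 0.0665 0.0717]
0.075 332 y -0.0087 0.0104 z [0.0617 0.0668 0.0829]
0.08 342 y -0.0087 0.0104 z [0.0618 0.0666 0.0818]
0.085 364 y -0.0091 0.0105 z [0.0461 0.0664 0.08  ]
0.09 740 y -0.012 0.012 z [0.0535 0.0655 0.0818]
0.095 103 y -0.0022 0.0039 z [0.0587 0.0611 0.0623]
0.1 97 y -0.0021 0.0039 z [0.0569 0.0606 0.0624]
side 223
0.055 10 y 0.0041 0.0115 z [0.0412 0.0467 0.0566]
0.06 8 y 0.0027 0.0101 z [0.0403 0.0475 0.0526]
0.065 8 y 0.0045 0.0099 z [0.0418 0.0472 0.0529]
0.07 20 y -0.0104 0.0096 z [0.0426 0.0673 0.0815]
0.075 18 y -0.0106 0.0101 z [0.0434 0.0665 0.0804]
0.08 28 y -0.0109 0.0106 z [0.041  0.0676 0.0838]
0.085 40 y -0.0095 0.0101 z [0.0417 0.0582 0.0786]
0.09 74 y -0.0116 0.0111 z [0.0472 0.0636 0.0814]
0.095 5 y -0.0007 0.0046 z [0.061  0.0618 0.0632]
0.1 7 y -0.0004 0.0032 z [0.0585 0.0594 0.0621]
```

Call:
play_rows:
  series:
    - {"dx": 0,"dy": 0,"dz": 0.15,"ax": 0,"ay": 0,"az": 0,"gripper": 1}
    - {"dx": 0,"dy": 0,"dz": 0.1,"ax": 0,"ay": 0,"az": 0,"gripper": 1}
    - {"dx": 0,"dy": 0,"dz": 0,"ax": 0,"ay": 0,"az": 0,"gripper": 1}
    - {"dx": 0,"dy": 0,"dz": 0,"ax": 0,"ay": 0,"az": 0,"gripper": 1}

```text
t: 14.25
ee_pos: [0.6576, 0.1722, 0.059]
eef_rot: [2.371, 2.06, 0.001]
ft_force: [-0.9, 0.4, 5.6]
opening: 0.019
grasp_force: 31.6
```

Call:
play_rows:
  series:
    - {"dx": 0,"dy": 0,"dz": 0,"ax": 0,"ay": 0,"az": 0,"gripper": 0.45}
    - {"dx": 0,"dy": 0,"dz": 0,"ax": 0,"ay": 0,"az": 0,"gripper": 0.35}
    - {"dx": 0,"dy": 0,"dz": 0,"ax": 0,"ay": 0,"az": 0,"gripper": 0.2}
    - {"dx": 0,"dy": 0,"dz": 0,"ax": 0,"ay": 0,"az": 0,"gripper": 0.2}
    - {"dx": 0,"dy": 0,"dz": -1,"ax": 0,"ay": 0,"az": 0,"gripper": 0.2}
    - {"dx": 0,"dy": 0,"dz": -3,"ax": 0,"ay": 0,"az": 0,"gripper": 0.2}
    - {"dx": 0,"dy": 0,"dz": -4,"ax": 0,"ay": 0,"az": 0,"gripper": 0}
    - {"dx": 0,"dy": 0,"dz": -4,"ax": 0,"ay": 0,"az": 0,"gripper": 0}
    - {"dx": 0,"dy": 0,"dz": 0,"ax": 0,"ay": 0,"az": 0,"gripper": 0}
    - {"dx": 0,"dy": 0,"dz": 0,"ax": 0,"ay": 0,"az": 0,"gripper": 0}

```text
t: 15.08
ee_pos: [0.6603, 0.1728, 0.184]
eef_rot: [2.368, 2.058, 0.013]
ft_force: [-0.2, -0.3, -0.4]
opening: 0.0426
grasp_force: 0.0
```

```bash
python3 att.py; python3 - <<'E'
from h import *
z=np.load('att_wrist.npz');P=z['P'];im=z['im'].astype(int);d=z['d']
m=(d>0)&(P[...,2]>.060)&(P[...,2]<.072)&(im.max(2)<90)&(abs(P[...,0]-.657)<.03)&(abs(P[...,1]-.163)<.035)
print(m.sum(),cv2.minAreaRect(P[m][:,:2].astype(np.float32)),np.percentile(P[m][:,2],[50,95]))
E
```

```text
15.0833 [0.6603 0.1728 0.184 ] [-0.22 -0.35 -0.38]
wrist 909
0.045 34 y -0.0027 0.0044 z [0.059  0.0604 0.062 ]
0.05 23 y -0.0037 0.0053 z [0.0593 0.061  0.0647]
0.055 90 y -0.0089 0.0105 z [0.0588 0.0641 0.0669]
0.06 96 y -0.0089 0.0104 z [0.0582 0.0645 0.0668]
0.065 94 y -0.0089 0.0103 z [0.0587 0.0643 0.0666]
0.07 97 y -0.0091 0.0102 z [0.0589 0.0642 0.0668]
0.075 97 y -0.0088 0.0102 z [0.0582 0.0643 0.067 ]
0.08 98 y -0.0088 0.0102 z [0.0585 0.0645 0.067 ]
0.085 98 y -0.0088 0.0101 z [0.0578 0.0644 0.0669]
0.09 121 y -0.0088 0.0099 z [0.0505 0.0621 0.067 ]
0.095 32 y -0.0028 0.003 z [0.0574 0.0591 0.0606]
0.1 29 y -0.0028 0.003 z [0.0559 0.0591 0.0605]
side 234
0.045 4 y 0.0021 0.0044 z [0.0584 0.061  0.0624]
0.055 23 y -0.0022 0.0111 z [0.0446 0.0614 0.0677]
0.06 22 y -0.0038 0.0113 z [0.0428 0.0599 0.0671]
0.065 22 y -0.0027 0.0107 z [0.0413 0.0609 0.068 ]
0.07 23 y -0.0037 0.0112 z [0.0437 0.0576 0.0673]
0.075 25 y -0.0039 0.0097 z [0.0409 0.0601 0.0679]
0.08 20 y -0.0044 0.0107 z [0.0427 0.0603 0.0675]
0.085 33 y -0.0066 0.0107 z [0.0419 0.0568 0.0684]
0.09 49 y -0.0085 0.0103 z [0.0475 0.0601 0.067 ]
0.095 6 y -0.0027 0.0091 z [0.0558 0.0594 0.0604]
0.1 7 y -0.0001 0.0039 z [0.0574 0.0597 0.061 ]
765 ((0.6566897630691528, 0.16089731454849243), (0.04497672617435455, 0.038932912051677704), 82.5087890625) [0.06437562 0.06691659]
```

The part lies level and centred on the seat. Before straddling the bars, I'll measure where the fingertips end relative to the TCP, and where the bars are.

```bash
cat > tips.py <<'E'
from h import *
def tips():
    s=bot.sense(); im,d,c=shot('wrist'); P=pts(d,c); M=R.from_rotvec(s['eef_rot']).as_matrix()
    Q=(P-s['ee_pos'])@M; g=s['opening']/2
    for sg in(-1,1):
        y=Q[...,1]*sg; m=(d>0)&(y>g-.004)&(y<g+.025)&(abs(Q[...,0])<.014)&(Q[...,2]>-.05)&(Q[...,2]<.03)
        if m.sum(): print('tip',sg,m.sum(),'zmax',np.percentile(Q[m][:,2],[50,95,99,100]).round(4),'y inner',(np.percentile(y[m],[0,2])).round(4),'open/2',round(g,4))
    return s,im,d,c,P
if __name__=='__main__': tips()
E
python3 - <<'E'
from tips import *
s,im,d,c,P=tips(); 
z=np.load('w6.npz');P=z['P'];d=z['d'];O=np.array([.6468,.0908]); yw=1.432; X=np.array([np.cos(yw),np.sin(yw)]); Y=np.array([-X[1],X[0]])
q=P[...,:2]-O; cx,cy,h=q@X,q@Y,P[...,2]
for x0 in(-.070,-.076,-.082):
  for sg in(1,-1):
    m=(d>0)&(abs(cx-x0)<.003)&(cy*sg>.005)&(cy*sg<.05)&(h>.05)&(h<.075); print(x0,sg,m.sum(),np.percentile(cy[m],[2,50,98]).round(4),np.percentile(h[m],[50,95]).round(4))
E
python3 to.py .6362 .0155 .12 1.432
```

```text
tip -1 2063 zmax [-0.0324 -0.0089 -0.0039 -0.0008] y inner [0.021  0.0211] open/2 0.0212
tip 1 2076 zmax [-0.0328 -0.0086 -0.004  -0.001 ] y inner [0.0211 0.0213] open/2 0.0212
-0.07 1 26 [0.0192 0.0219 0.0252] [0.0613 0.0627]
-0.07 -1 39 [-0.027  -0.0219 -0.0079] [0.0608 0.0631]
-0.076 1 22 [0.0198 0.0232 0.0259] [0.0618 0.0634]
-0.076 -1 24 [-0.0281 -0.0243 -0.021 ] [0.0615 0.0628]
-0.082 1 25 [0.0206 0.0233 0.0273] [0.0612 0.0632]
-0.082 -1 28 [-0.0288 -0.0254 -0.0222] [0.0613 0.0629]
15.2333 [0.6563 0.1719 0.1771] yaw 1.4307 shift cm [-15.76   0.2    5.73] az -0.001
```

Call:
play_rows:
  series:
    - {"dx": -4,"dy": 0.1,"dz": 0,"ax": 0,"ay": 0,"az": 0,"gripper": -0.5}
    - {"dx": -4,"dy": 0.1,"dz": 0,"ax": 0,"ay": 0,"az": 0,"gripper": -0.5}
    - {"dx": -4,"dy": 0,"dz": 0,"ax": 0,"ay": 0,"az": 0,"gripper": -0.5}
    - {"dx": -3.8,"dy": 0,"dz": 0,"ax": 0,"ay": 0,"az": 0,"gripper": -0.5}
    - {"dx": 0,"dy": 0,"dz": 3,"ax": 0,"ay": 0,"az": 0,"gripper": -0.5}
    - {"dx": 0,"dy": 0,"dz": 2.5,"ax": 0,"ay": 0,"az": 0,"gripper": -0.5}
    - {"dx": 0,"dy": 0,"dz": 0,"ax": 0,"ay": 0,"az": 0,"gripper": -0.5}
    - {"dx": 0,"dy": 0,"dz": 0,"ax": 0,"ay": 0,"az": 0,"gripper": -0.5}
    - {"dx": 0,"dy": 0,"dz": 0,"ax": 0,"ay": 0,"az": 0,"gripper": -0.5}

```text
t: 15.98
ee_pos: [0.6369, 0.0158, 0.1228]
eef_rot: [-2.37, -2.061, 0.002]
ft_force: [-0.2, -0.4, 0.1]
opening: 0.064
grasp_force: 0.0
```

```bash
python3 to.py .6360 .0155 .05 1.432; python3 tips.py; python3 to.py .6360 .0155 .05 1.432
```

```text
15.9833 [0.6369 0.0158 0.1228] yaw 1.4313 shift cm [-0.04 -0.08  7.28] az -0.001
tip -1 2012 zmax [-0.0318 -0.0115 -0.008  -0.0051] y inner [0.0315 0.0317] open/2 0.032
tip 1 2030 zmax [-0.0318 -0.0112 -0.0076 -0.0053] y inner [0.0316 0.0318] open/2 0.032
16.0333 [0.6379 0.0159 0.124 ] yaw 1.4316 shift cm [-0.07 -0.19  7.4 ] az -0.0
```

Call:
play_rows:
  series:
    - {"dx": 0,"dy": 0,"dz": 3,"ax": 0,"ay": 0,"az": 0,"gripper": -0.5}
    - {"dx": 0,"dy": 0,"dz": 2,"ax": 0,"ay": 0,"az": 0,"gripper": -0.5}
    - {"dx": 0,"dy": 0,"dz": 1.4,"ax": 0,"ay": 0,"az": 0,"gripper": -0.5}
    - {"dx": 0,"dy": 0,"dz": 0.9,"ax": 0,"ay": 0,"az": 0,"gripper": -0.5}
    - {"dx": 0,"dy": 0,"dz": 0,"ax": 0,"ay": 0,"az": 0,"gripper": -0.5}
    - {"dx": 0,"dy": 0,"dz": 0,"ax": 0,"ay": 0,"az": 0,"gripper": -0.5}

```text
t: 16.53
ee_pos: [0.6376, 0.0156, 0.0506]
eef_rot: [2.371, 2.061, 0.0]
ft_force: [-0.1, 0.4, 0.5]
opening: 0.064
grasp_force: 0.0
```

Call:
play_rows:
  series:
    - {"dx": 0,"dy": 0,"dz": 0,"ax": 0,"ay": 0,"az": 0,"gripper": -0.35}
    - {"dx": 0,"dy": 0,"dz": 0,"ax": 0,"ay": 0,"az": 0,"gripper": -0.3}
    - {"dx": 0,"dy": 0,"dz": 0,"ax": 0,"ay": 0,"az": 0,"gripper": -0.26}
    - {"dx": 0,"dy": 0,"dz": 0,"ax": 0,"ay": 0,"az": 0,"gripper": -0.22}
    - {"dx": 0,"dy": 0,"dz": 0,"ax": 0,"ay": 0,"az": 0,"gripper": -0.19}
    - {"dx": 0,"dy": 0,"dz": 0,"ax": 0,"ay": 0,"az": 0,"gripper": -0.16}
    - {"dx": 0,"dy": 0,"dz": 0,"ax": 0,"ay": 0,"az": 0,"gripper": -0.16}
  grip_force: 35

```text
t: 17.12
ee_pos: [0.6375, 0.0152, 0.0505]
eef_rot: [2.371, 2.06, 0.001]
ft_force: [-1.2, -0.9, 2.5]
opening: 0.0493
grasp_force: 6.4
```

Call:
play_rows:
  series:
    - {"dx": 0,"dy": 0,"dz": 0,"ax": 0,"ay": 0,"az": 0,"gripper": -0.14}
    - {"dx": 0,"dy": 0,"dz": 0,"ax": 0,"ay": 0,"az": 0,"gripper": -0.12}
    - {"dx": 0,"dy": 0,"dz": 0,"ax": 0,"ay": 0,"az": 0,"gripper": -0.1}
    - {"dx": 0,"dy": 0,"dz": 0,"ax": 0,"ay": 0,"az": 0,"gripper": -0.08}
    - {"dx": 0,"dy": 0,"dz": 0,"ax": 0,"ay": 0,"az": 0,"gripper": -0.06}
    - {"dx": 0,"dy": 0,"dz": 0,"ax": 0,"ay": 0,"az": 0,"gripper": -0.04}
    - {"dx": 0,"dy": 0,"dz": 0,"ax": 0,"ay": 0,"az": 0,"gripper": -0.04}

```text
t: 17.7
ee_pos: [0.6372, 0.0155, 0.0501]
eef_rot: [-2.371, -2.061, -0.0]
ft_force: [0.6, 0.1, 1.2]
opening: 0.0444
grasp_force: 5.6
```

Call:
play_rows:
  series:
    - {"dx": 0,"dy": 0,"dz": 0,"ax": 0,"ay": 0,"az": 0,"gripper": -0.02}
    - {"dx": 0,"dy": 0,"dz": 0,"ax": 0,"ay": 0,"az": 0,"gripper": 0}
    - {"dx": 0,"dy": 0,"dz": 0,"ax": 0,"ay": 0,"az": 0,"gripper": 0.02}
    - {"dx": 0,"dy": 0,"dz": 0,"ax": 0,"ay": 0,"az": 0,"gripper": 0.02}

```text
t: 18.03
ee_pos: [0.6369, 0.0153, 0.0499]
eef_rot: [-2.371, -2.061, 0.001]
ft_force: [0.1, -0.9, 0.6]
opening: 0.042
grasp_force: 9.9
```

Call:
play_rows:
  series:
    - {"dx": 0,"dy": 0,"dz": 0,"ax": 0,"ay": 0,"az": 0,"gripper": 0.04}
    - {"dx": 0,"dy": 0,"dz": 0,"ax": 0,"ay": 0,"az": 0,"gripper": 0.06}
    - {"dx": 0,"dy": 0,"dz": 0,"ax": 0,"ay": 0,"az": 0,"gripper": 0.06}

```text
t: 18.28
ee_pos: [0.6369, 0.0152, 0.0499]
eef_rot: [-2.371, -2.061, 0.001]
ft_force: [-1.0, -2.0, 0.7]
opening: 0.0406
grasp_force: 14.9
```

Call:
play_rows:
  series:
    - {"dx": 0,"dy": 0,"dz": 0,"ax": 0,"ay": 0,"az": 0,"gripper": 0.08}
    - {"dx": 0,"dy": 0,"dz": 0,"ax": 0,"ay": 0,"az": 0,"gripper": 0.1}
    - {"dx": 0,"dy": 0,"dz": 0,"ax": 0,"ay": 0,"az": 0,"gripper": 0.1}

```text
t: 18.53
ee_pos: [0.637, 0.0155, 0.05]
eef_rot: [-2.371, -2.06, 0.0]
ft_force: [-0.6, 0.2, -0.5]
opening: 0.0386
grasp_force: 0.1
```

Call:
play_rows:
  series:
    - {"dx": 0,"dy": 0,"dz": 0,"ax": 0,"ay": 0,"az": 0,"gripper": 0.12}
    - {"dx": 0,"dy": 0,"dz": 0,"ax": 0,"ay": 0,"az": 0,"gripper": 0.13}
    - {"dx": 0,"dy": 0,"dz": 0,"ax": 0,"ay": 0,"az": 0,"gripper": 0.13}

```text
t: 18.78
ee_pos: [0.6371, 0.0154, 0.0502]
eef_rot: [-2.371, -2.06, 0.0]
ft_force: [-0.4, -0.5, 1.5]
opening: 0.0371
grasp_force: 5.6
```

Call:
play_rows:
  series:
    - {"dx": 0,"dy": 0,"dz": 0,"ax": 0,"ay": 0,"az": 0,"gripper": 0.145}
    - {"dx": 0,"dy": 0,"dz": 0,"ax": 0,"ay": 0,"az": 0,"gripper": 0.145}
    - {"dx": 0,"dy": 0,"dz": 0,"ax": 0,"ay": 0,"az": 0,"gripper": 0.145}

```text
t: 19.03
ee_pos: [0.6371, 0.0153, 0.0502]
eef_rot: [2.371, 2.061, -0.0]
ft_force: [0.3, -0.6, 1.0]
opening: 0.0365
grasp_force: 9.1
```

```bash
cat > bars.py <<'E'
from h import *
O=np.array([.6468,.0908]); yw=1.432; X=np.array([np.cos(yw),np.sin(yw)]); Y=np.array([-X[1],X[0]])
def bars(P,d):
    q=P[...,:2]-O; cx,cy,h=q@X,q@Y,P[...,2]
    for a,b in((-.03,-.038),(-.038,-.046),(-.046,-.054),(-.054,-.062),(-.118,-.098)):
        o=[]
        for sg in(1,-1):
            m=(d>0)&(cx>min(a,b))&(cx<max(a,b))&(cy*sg>.002)&(cy*sg<.05)&(h>.054)&(h<.0665)
            o+= [int(m.sum())]+(list(np.percentile(cy[m],[3,97]).round(4)) if m.sum()>5 else [])
        print((a,b),o)
if __name__=='__main__':
    im,d,c=shot('wrist'); bars(pts(d,c),d)
E
python3 bars.py; python3 -c "
from bars import *
for n in('w3','w6'):
    z=np.load(n+'.npz'); print(n); bars(z['P'],z['d'])"
```

```text
(-0.03, -0.038) [246, np.float64(0.008), np.float64(0.0146), 242, np.float64(-0.0158), np.float64(-0.0093)]
(-0.038, -0.046) [226, np.float64(0.0085), np.float64(0.015), 232, np.float64(-0.0164), np.float64(-0.0098)]
(-0.046, -0.054) [220, np.float64(0.009), np.float64(0.0158), 213, np.float64(-0.0172), np.float64(-0.0103)]
(-0.054, -0.062) [205, np.float64(0.0094), np.float64(0.016), 207, np.float64(-0.0174), np.float64(-0.0109)]
(-0.118, -0.098) [468, np.float64(0.009), np.float64(0.0222), 488, np.float64(-0.0263), np.float64(-0.0109)]
w3
(-0.03, -0.038) [38, np.float64(0.0068), np.float64(0.0135), 38, np.float64(-0.0146), np.float64(-0.0077)]
(-0.038, -0.046) [36, np.float64(0.0068), np.float64(0.0135), 36, np.float64(-0.0147), np.float64(-0.008)]
(-0.046, -0.054) [35, np.float64(0.0071), np.float64(0.0137), 37, np.float64(-0.0144), np.float64(-0.0082)]
(-0.054, -0.062) [35, np.float64(0.0071), np.float64(0.0138), 35, np.float64(-0.0148), np.float64(-0.0084)]
(-0.118, -0.098) [114, np.float64(0.0046), np.float64(0.0297), 160, np.float64(-0.0306), np.float64(-0.0065)]
w6
(-0.03, -0.038) [34, np.float64(0.0127), np.float64(0.0192), 36, np.float64(-0.0208), np.float64(-0.0131)]
(-0.038, -0.046) [38, np.float64(0.014), np.float64(0.0205), 41, np.float64(-0.0221), np.float64(-0.0146)]
(-0.046, -0.054) [33, np.float64(0.0153), np.float64(0.0218), 34, np.float64(-0.0226), np.float64(-0.0161)]
(-0.054, -0.062) [33, np.float64(0.0166), np.float64(0.0232), 35, np.float64(-0.0242), np.float64(-0.0175)]
(-0.118, -0.098) [91, np.float64(0.022), np.float64(0.0467), 145, np.float64(-0.0483), np.float64(-0.0237)]
```

Call:
play_rows:
  series:
    - {"dx": 0,"dy": 0,"dz": 0,"ax": 0,"ay": 0,"az": 0,"gripper": 0.155}
    - {"dx": 0,"dy": 0,"dz": 0,"ax": 0,"ay": 0,"az": 0,"gripper": 0.165}
    - {"dx": 0,"dy": 0,"dz": 0,"ax": 0,"ay": 0,"az": 0,"gripper": 0.165}

```text
t: 19.33
ee_pos: [0.6372, 0.0153, 0.0503]
eef_rot: [2.371, 2.061, 0.0]
ft_force: [-0.2, -2.2, 2.1]
opening: 0.0359
grasp_force: 12.3
```

Call:
play_rows:
  series:
    - {"dx": 0,"dy": 0,"dz": 0,"ax": 0,"ay": 0,"az": 0,"gripper": 0.175}
    - {"dx": 0,"dy": 0,"dz": 0,"ax": 0,"ay": 0,"az": 0,"gripper": 0.175}

```text
t: 19.5
ee_pos: [0.6373, 0.0153, 0.0503]
eef_rot: [2.371, 2.061, 0.0]
ft_force: [-0.9, -3.1, 1.4]
opening: 0.0355
grasp_force: 12.6
```

Call:
play_rows:
  series:
    - {"dx": 0,"dy": 0,"dz": 0,"ax": 0,"ay": 0,"az": 0,"gripper": 0.185}
    - {"dx": 0,"dy": 0,"dz": 0,"ax": 0,"ay": 0,"az": 0,"gripper": 0.185}

```text
t: 19.67
ee_pos: [0.6373, 0.0152, 0.0503]
eef_rot: [2.371, 2.06, 0.0]
ft_force: [-0.1, -1.9, 1.7]
opening: 0.035
grasp_force: 15.9
```

```bash
python3 bars.py
```

```text
(-0.03, -0.038) [245, np.float64(0.0078), np.float64(0.0146), 249, np.float64(-0.0159), np.float64(-0.0091)]
(-0.038, -0.046) [231, np.float64(0.0081), np.float64(0.0148), 221, np.float64(-0.016), np.float64(-0.0096)]
(-0.046, -0.054) [214, np.float64(0.0086), np.float64(0.0151), 228, np.float64(-0.0169), np.float64(-0.0101)]
(-0.054, -0.062) [200, np.float64(0.0089), np.float64(0.0154), 201, np.float64(-0.017), np.float64(-0.0105)]
(-0.118, -0.098) [514, np.float64(0.0083), np.float64(0.0213), 494, np.float64(-0.0258), np.float64(-0.0104)]
```

Call:
play_rows:
  series:
    - {"dx": 0,"dy": 0,"dz": 0,"ax": 0,"ay": 0,"az": 0,"gripper": 0.195}
    - {"dx": 0,"dy": 0,"dz": 0,"ax": 0,"ay": 0,"az": 0,"gripper": 0.195}

```text
t: 19.88
ee_pos: [0.637, 0.0153, 0.0501]
eef_rot: [-2.371, -2.061, 0.0]
ft_force: [-0.1, -3.5, 1.9]
opening: 0.0346
grasp_force: 13.4
```

Call:
play_rows:
  series:
    - {"dx": 0,"dy": 0,"dz": 0,"ax": 0,"ay": 0,"az": 0,"gripper": 0.205}
    - {"dx": 0,"dy": 0,"dz": 0,"ax": 0,"ay": 0,"az": 0,"gripper": 0.205}

```text
t: 20.05
ee_pos: [0.6371, 0.0153, 0.0501]
eef_rot: [2.371, 2.061, -0.0]
ft_force: [-0.6, -2.2, 2.7]
opening: 0.0344
grasp_force: 16.8
```

```bash
python3 bars.py
```

```text
(-0.03, -0.038) [237, np.float64(0.0077), np.float64(0.0142), 247, np.float64(-0.0156), np.float64(-0.0088)]
(-0.038, -0.046) [229, np.float64(0.0081), np.float64(0.0145), 226, np.float64(-0.0158), np.float64(-0.0093)]
(-0.046, -0.054) [225, np.float64(0.0085), np.float64(0.0154), 218, np.float64(-0.0161), np.float64(-0.0097)]
(-0.054, -0.062) [205, np.float64(0.0088), np.float64(0.0156), 214, np.float64(-0.0169), np.float64(-0.0102)]
(-0.118, -0.098) [611, np.float64(0.008), np.float64(0.0217), 493, np.float64(-0.0252), np.float64(-0.0096)]
```

Call:
play_rows:
  series:
    - {"dx": 0,"dy": 0,"dz": 0,"ax": 0,"ay": 0,"az": 0,"gripper": 0.213}
    - {"dx": 0,"dy": 0,"dz": 0,"ax": 0,"ay": 0,"az": 0,"gripper": 0.213}

```text
t: 20.27
ee_pos: [0.6371, 0.0152, 0.0502]
eef_rot: [2.371, 2.061, -0.0]
ft_force: [-1.0, -2.5, 2.7]
opening: 0.0339
grasp_force: 19.7
```

Call:
play_rows:
  series:
    - {"dx": 0,"dy": 0,"dz": 0,"ax": 0,"ay": 0,"az": 0,"gripper": 0.22}
    - {"dx": 0,"dy": 0,"dz": 0,"ax": 0,"ay": 0,"az": 0,"gripper": 0.22}

```text
t: 20.43
ee_pos: [0.6368, 0.0153, 0.0497]
eef_rot: [-2.371, -2.06, 0.001]
ft_force: [-0.6, -2.3, 0.5]
opening: 0.0335
grasp_force: 12.7
```

Force fell from 19.7 N to 12.7 N at 33.5 mm, which looks like the second click. I'll ease off and check that it holds.

Call:
play_rows:
  series:
    - {"dx": 0,"dy": 0,"dz": 0,"ax": 0,"ay": 0,"az": 0,"gripper": 0.2}
    - {"dx": 0,"dy": 0,"dz": 0,"ax": 0,"ay": 0,"az": 0,"gripper": 0.17}
    - {"dx": 0,"dy": 0,"dz": 0,"ax": 0,"ay": 0,"az": 0,"gripper": 0.14}
    - {"dx": 0,"dy": 0,"dz": 0,"ax": 0,"ay": 0,"az": 0,"gripper": 0.11}
    - {"dx": 0,"dy": 0,"dz": 0,"ax": 0,"ay": 0,"az": 0,"gripper": 0.08}
    - {"dx": 0,"dy": 0,"dz": 0,"ax": 0,"ay": 0,"az": 0,"gripper": 0.08}

```text
t: 20.93
ee_pos: [0.6373, 0.0158, 0.0502]
eef_rot: [-2.371, -2.061, -0.001]
ft_force: [0.4, 0.7, 0.4]
opening: 0.039
grasp_force: 0.0
```

```bash
python3 bars.py
```

```text
(-0.03, -0.038) [241, np.float64(0.0083), np.float64(0.0151), 242, np.float64(-0.0158), np.float64(-0.0093)]
(-0.038, -0.046) [229, np.float64(0.0088), np.float64(0.0153), 233, np.float64(-0.0166), np.float64(-0.0099)]
(-0.046, -0.054) [221, np.float64(0.0094), np.float64(0.0162), 218, np.float64(-0.0174), np.float64(-0.0104)]
(-0.054, -0.062) [199, np.float64(0.0098), np.float64(0.0164), 209, np.float64(-0.0176), np.float64(-0.0109)]
(-0.118, -0.098) [646, np.float64(0.0101), np.float64(0.0238), 509, np.float64(-0.0277), np.float64(-0.0114)]
```

It holds at a sum of about 0.123 with zero finger force. I'll open the fingers and withdraw.

Call:
play_rows:
  series:
    - {"dx": 0,"dy": 0,"dz": 0,"ax": 0,"ay": 0,"az": 0,"gripper": -0.1}
    - {"dx": 0,"dy": 0,"dz": 0,"ax": 0,"ay": 0,"az": 0,"gripper": -0.3}
    - {"dx": 0,"dy": 0,"dz": 0,"ax": 0,"ay": 0,"az": 0,"gripper": -0.3}
    - {"dx": 0,"dy": 0,"dz": -1.5,"ax": 0,"ay": 0,"az": 0,"gripper": -0.3}
    - {"dx": 0,"dy": 0,"dz": -3,"ax": 0,"ay": 0,"az": 0,"gripper": -0.3}
    - {"dx": 0,"dy": 0,"dz": -4,"ax": 0,"ay": 0,"az": 0,"gripper": -0.3}
    - {"dx": 0,"dy": 0,"dz": -4,"ax": 0,"ay": 0,"az": 0,"gripper": -0.3}
    - {"dx": 0,"dy": 0,"dz": -3,"ax": 0,"ay": 0,"az": 0,"gripper": -0.3}
    - {"dx": 0,"dy": 0,"dz": 0,"ax": 0,"ay": 0,"az": 0,"gripper": -0.3}
    - {"dx": 0,"dy": 0,"dz": 0,"ax": 0,"ay": 0,"az": 0,"gripper": -0.3}
    - {"dx": 0,"dy": 0,"dz": 0,"ax": 0,"ay": 0,"az": 0,"gripper": -0.3}
    - {"dx": 0,"dy": 0,"dz": 0,"ax": 0,"ay": 0,"az": 0,"gripper": -0.3}

```text
t: 21.98
ee_pos: [0.6358, 0.0154, 0.2031]
eef_rot: [-2.37, -2.059, 0.004]
ft_force: [-0.1, -0.8, -0.3]
opening: 0.0552
grasp_force: 0.0
```

```bash
python3 bars.py; python3 att.py; python3 - <<'E'
from h import *
O=np.array([.6468,.0908]); yw=1.432; X=np.array([np.cos(yw),np.sin(yw)]); Y=np.array([-X[1],X[0]])
z=np.load('att_wrist.npz');P=z['P'];d=z['d'];im=z['im'];q=P[...,:2]-O; cx,cy,h=q@X,q@Y,P[...,2]
# profile across jaws at cx=.057
m=(d>0)&(abs(cx-.058)<.004)&(abs(cy)<.04)&(h>.045)
for y in np.arange(-.03,.03,.002):
    k=m&(cy>=y)&(cy<y+.002)
    if k.sum(): print(round(y,3),k.sum(),np.median(h[k]).round(4),np.median(im[k],0),end=' | ')
E
```

```text
(-0.03, -0.038) [60, np.float64(0.0083), np.float64(0.0145), 60, np.float64(-0.0158), np.float64(-0.0097)]
(-0.038, -0.046) [53, np.float64(0.0093), np.float64(0.0154), 56, np.float64(-0.0169), np.float64(-0.0098)]
(-0.046, -0.054) [57, np.float64(0.0094), np.float64(0.0155), 53, np.float64(-0.0171), np.float64(-0.0109)]
(-0.054, -0.062) [53, np.float64(0.0105), np.float64(0.0167), 55, np.float64(-0.0172), np.float64(-0.011)]
(-0.118, -0.098) [300, np.float64(0.011), np.float64(0.0341), 246, np.float64(-0.0356), np.float64(-0.0116)]
22.0333 [0.6357 0.0154 0.2027] [-0.24  0.2  -0.56]
wrist 1341
0.045 70 y -0.0118 0.0117 z [0.0538 0.0598 0.062 ]
0.05 128 y -0.0113 0.0112 z [0.0546 0.0607 0.0644]
0.055 164 y -0.0113 0.012 z [0.0531 0.0637 0.067 ]
0.06 151 y -0.0112 0.012 z [0.0585 0.0639 0.067 ]
0.065 136 y -0.0096 0.0095 z [0.0575 0.0641 0.067 ]
0.07 140 y -0.0096 0.0095 z [0.0582 0.0639 0.0669]
0.075 142 y -0.0095 0.0094 z [0.0573 0.0641 0.0671]
0.08 139 y -0.0095 0.0093 z [0.0578 0.0641 0.067 ]
0.085 145 y -0.0094 0.0093 z [0.0584 0.0643 0.0672]
0.09 126 y -0.0094 0.0093 z [0.0574 0.
[... 935 characters left out ...]
6. 42.] | -0.01 22 0.06 [47.5 47.  45. ] | -0.008 24 0.0619 [47. 47. 44.] | -0.006 34 0.0648 [51. 51. 46.] | -0.004 22 0.0652 [54.  52.5 48.5] | -0.002 22 0.0653 [56. 54. 50.] | 0.0 23 0.0657 [55. 54. 50.] | 0.002 30 0.0655 [52.5 52.  48. ] | 0.004 25 0.0633 [49. 50. 47.] | 0.006 24 0.0609 [45. 45. 42.] | 0.008 20 0.0606 [43.5 44.  40. ] | 0.01 22 0.0638 [45.5 45.5 41. ] | 0.012 17 0.0636 [42. 43. 41.] | 0.014 17 0.0588 [113.  90.  57.] | 0.016 13 0.0586 [123.  98.  59.] | 0.018 12 0.0589 [123.5  97.   59. ] | 0.02 12 0.0595 [117.5  92.5  55.5] | 0.022 24 0.0607 [106.5  99.5  82.5] | 0.024 20 0.0615 [130.  128.5 121.5] | 0.026 20 0.0615 [135.  132.5 124.5] | 0.028 17 0.061 [125. 121. 115.] |
```

Both pads are on the part. It lies centred and level on the seat, the ratchet holds at a sum of about 0.125, and the robot is clear.

```bash
python3 -c "
from plant import order
print(order.hand_in())"
```

```text
the job is handed in; nothing more can be done
None
```

The job is handed in: by my camera checks the attenuator is on the seat with both jaw pads against it, held on the ratchet's second tooth with the robot clear, but the hand-in returned no verdict.

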